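# Load the probes of a dry-block heater

### The job

Lift the roof-shaped cover off the heater block and drape it astride the bar of the rail stand, roughly centred. Then put every probe from the rack in a well of its own and push it down until it bottoms with the lower edge of its dark depth ring level with the top of the block; two wells are obstructed, so where a probe bottoms with its ring standing well above the block, move it to another well. Leave the bystanding glassware alone.

Things in the scene. Friction and masses are not known exactly. Their poses are not given: they have to be found in the camera images.
- heater: Dry-block heater fixed to the bench: bare aluminium block 60 x 282 mm, 85 mm high (wider white skirt, 110 mm across, up to 45 mm), with a straight row of six round vertical blind wells 46 mm apart. Origin: centre of its underside; its y axis runs along the row of wells, z up.
- cover: Aluminium inverted-V roof, 45 degree slopes, 4 mm sheet, 260 mm long, 119 mm wide at its lower edges 57 mm below the origin; 0.4 kg; straddles the block at the start. Origin: middle of the inner fold line; y along the ridge, z up. Black upright handle plate on the ridge: 12 mm thick in x, 80 mm long, 6 to 54 mm above the origin (grip at 34 mm).
- stand: Rail stand, loose on the bench but heavy (1.8 kg): flat grey base plate 140 x 270 x 12 mm and a horizontal round steel bar, 16 mm diameter, 270 mm long, on two 12 mm posts 110 mm either side of the middle. Origin: centre of its underside; y axis along the bar, z up.
- bar_mid (a point): Middle of the stand's bar, on the bar's axis, 120 mm above the bench; axes as the stand's. When the cover hangs on the bar its origin lies 11 mm above this point.
- rack: White plastic probe rack fixed to the bench, 60 x 224 mm, 55 mm high, four round sockets 56 mm apart along its y axis, sockets 45 mm deep. Origin: centre of its underside.
- probe1: Temperature probe (all alike; three or four present), upright in the rack at the start: steel rod 16 mm diameter, 100 mm long, bevelled tip; black round grip 24 mm diameter from 100 to 140 mm above the tip (hold at 118 mm); 0.13 kg. Origin: centre of the tip's end face; z along the rod to the grip.
- probe1_mark (a point): Lower edge of the dark depth ring (8 mm wide) round the probe's rod, on the axis, 70 mm above the tip.
- probe2: Temperature probe (all alike; three or four present), upright in the rack at the start: steel rod 16 mm diameter, 100 mm long, bevelled tip; black round grip 24 mm diameter from 100 to 140 mm above the tip (hold at 118 mm); 0.13 kg. Origin: centre of the tip's end face; z along the rod to the grip.
- probe2_mark (a point): Lower edge of the dark depth ring (8 mm wide) round the probe's rod, on the axis, 70 mm above the tip.
- probe3: Temperature probe (all alike; three or four present), upright in the rack at the start: steel rod 16 mm diameter, 100 mm long, bevelled tip; black round grip 24 mm diameter from 100 to 140 mm above the tip (hold at 118 mm); 0.13 kg. Origin: centre of the tip's end face; z along the rod to the grip.
- probe3_mark (a point): Lower edge of the dark depth ring (8 mm wide) round the probe's rod, on the axis, 70 mm above the tip.
- probe4: Temperature probe (all alike; three or four present), upright in the rack at the start: steel rod 16 mm diameter, 100 mm long, bevelled tip; black round grip 24 mm diameter from 100 to 140 mm above the tip (hold at 118 mm); 0.13 kg. Origin: centre of the tip's end face; z along the rod to the grip.
- probe4_mark (a point): Lower edge of the dark depth ring (8 mm wide) round the probe's rod, on the axis, 70 mm above the tip.
- well1 (a point): Mouth centre of a heater well at the block's top, axes as the heater's; 20 mm diameter. A stiff cup inside meets the probe's tip 28 to 40 mm down; it yields at about 6 N, stays where pushed, and bottoms at 70 mm in a clear well. Two of the six wells, different each time, hide a slug under the cup and bottom 20 mm too early; only pushing a probe down tells.
- well2 (a point): Mouth centre of a heater well at the block's top, axes as the heater's; 20 mm diameter. A stiff cup inside meets the probe's tip 28 to 40 mm down; it yields at about 6 N, stays where pushed, and bottoms at 70 mm in a clear well. Two of the six wells, different each time, hide a slug under the cup and bottom 20 mm too early; only pushing a probe down tells.
- well3 (a point): Mouth centre of a heater well at the block's top, axes as the heater's; 20 mm diameter. A stiff cup inside meets the probe's tip 28 to 40 mm down; it yields at about 6 N, stays where pushed, and bottoms at 70 mm in a clear well. Two of the six wells, different each time, hide a slug under the cup and bottom 20 mm too early; only pushing a probe down tells.
- well4 (a point): Mouth centre of a heater well at the block's top, axes as the heater's; 20 mm diameter. A stiff cup inside meets the probe's tip 28 to 40 mm down; it yields at about 6 N, stays where pushed, and bottoms at 70 mm in a clear well. Two of the six wells, different each time, hide a slug under the cup and bottom 20 mm too early; only pushing a probe down tells.
- well5 (a point): Mouth centre of a heater well at the block's top, axes as the heater's; 20 mm diameter. A stiff cup inside meets the probe's tip 28 to 40 mm down; it yields at about 6 N, stays where pushed, and bottoms at 70 mm in a clear well. Two of the six wells, different each time, hide a slug under the cup and bottom 20 mm too early; only pushing a probe down tells.
- well6 (a point): Mouth centre of a heater well at the block's top, axes as the heater's; 20 mm diameter. A stiff cup inside meets the probe's tip 28 to 40 mm down; it yields at about 6 N, stays where pushed, and bottoms at 70 mm in a clear well. Two of the six wells, different each time, hide a slug under the cup and bottom 20 mm too early; only pushing a probe down tells.
- flask: Empty conical glass flask, 84 mm diameter, 133 mm high, bystander, to be left alone. Origin: centre of its underside.
- bottle: Amber bottle, 66 mm diameter, 130 mm high, bystander, to be left alone. Origin: centre of its underside.
- beaker: Small glass beaker, 70 mm diameter, 90 mm high, bystander, to be left alone. Origin: centre of its underside.
Mind the look-alikes: they are no part of the job. Leave any orange or yellow look-alike of the probe2 alone.

How it is judged:
On the way:
1. the cover hangs astride the stand's bar, released (x of cover in the frame of bar_mid between -0.012 and 0.012 m and y of cover in the frame of bar_mid between -0.07 and 0.07 m and z of cover in the frame of bar_mid between 0.005 and 0.018 m and angle between cover's own z axis and vertical below 0.3 rad and angle between stand's own z axis and vertical below 0.1 rad and angle between the y axis of cover and the y axis of stand, either way round below 0.15 rad and contact force between cover and the fingers below 0.1 N and linear speed of cover below 0.03 m/s), for 0.3 s.
At the end, for the whole second after the job is handed in: Cover at rest astride the bar, released: ridge along it within 0.15 rad, origin within 70 mm of mid-bar lengthwise, 12 mm sideways, 5-18 mm above the bar axis; stand upright. Each present probe in its own well, within 6 mm of its axis, ring's lower edge within 4 mm of the block top, at rest (all of step 1 and ((horizontal distance between probe1_mark and well1 below 0.006 m and z of probe1_mark in the frame of well1 between -0.004 and 0.004 m) or (horizontal distance between probe1_mark and well2 below 0.006 m and z of probe1_mark in the frame of well2 between -0.004 and 0.004 m) or (horizontal distance between probe1_mark and well3 below 0.006 m and z of probe1_mark in the frame of well3 between -0.004 and 0.004 m) or (horizontal distance between probe1_mark and well4 below 0.006 m and z of probe1_mark in the frame of well4 between -0.004 and 0.004 m) or (horizontal distance between probe1_mark and well5 below 0.006 m and z of probe1_mark in the frame of well5 between -0.004 and 0.004 m) or (horizontal distance between probe1_mark and well6 below 0.006 m and z of probe1_mark in the frame of well6 between -0.004 and 0.004 m)) and angle between each of probe1, probe2, probe3, probe4's own z axis and vertical below 0.12 rad and linear speed of each of probe1, probe2, probe3, probe4 below 0.02 m/s and ((horizontal distance between probe2_mark and well1 below 0.006 m and z of probe2_mark in the frame of well1 between -0.004 and 0.004 m) or (horizontal distance between probe2_mark and well2 below 0.006 m and z of probe2_mark in the frame of well2 between -0.004 and 0.004 m) or (horizontal distance between probe2_mark and well3 below 0.006 m and z of probe2_mark in the frame of well3 between -0.004 and 0.004 m) or (horizontal distance between probe2_mark and well4 below 0.006 m and z of probe2_mark in the frame of well4 between -0.004 and 0.004 m) or (horizontal distance between probe2_mark and well5 below 0.006 m and z of probe2_mark in the frame of well5 between -0.004 and 0.004 m) or (horizontal distance between probe2_mark and well6 below 0.006 m and z of probe2_mark in the frame of well6 between -0.004 and 0.004 m)) and ((horizontal distance between probe3_mark and well1 below 0.006 m and z of probe3_mark in the frame of well1 between -0.004 and 0.004 m) or (horizontal distance between probe3_mark and well2 below 0.006 m and z of probe3_mark in the frame of well2 between -0.004 and 0.004 m) or (horizontal distance between probe3_mark and well3 below 0.006 m and z of probe3_mark in the frame of well3 between -0.004 and 0.004 m) or (horizontal distance between probe3_mark and well4 below 0.006 m and z of probe3_mark in the frame of well4 between -0.004 and 0.004 m) or (horizontal distance between probe3_mark and well5 below 0.006 m and z of probe3_mark in the frame of well5 between -0.004 and 0.004 m) or (horizontal distance between probe3_mark and well6 below 0.006 m and z of probe3_mark in the frame of well6 between -0.004 and 0.004 m)) and ((horizontal distance between probe4_mark and well1 below 0.006 m and z of probe4_mark in the frame of well1 between -0.004 and 0.004 m) or (horizontal distance between probe4_mark and well2 below 0.006 m and z of probe4_mark in the frame of well2 between -0.004 and 0.004 m) or (horizontal distance between probe4_mark and well3 below 0.006 m and z of probe4_mark in the frame of well3 between -0.004 and 0.004 m) or (horizontal distance between probe4_mark and well4 below 0.006 m and z of probe4_mark in the frame of well4 between -0.004 and 0.004 m) or (horizontal distance between probe4_mark and well5 below 0.006 m and z of probe4_mark in the frame of well5 between -0.004 and 0.004 m) or (horizontal distance between probe4_mark and well6 below 0.006 m and z of probe4_mark in the frame of well6 between -0.004 and 0.004 m))); the robot touches nothing.
It fails at once if the flask is displaced by more than 40 mm or tipped over (distance of flask from where it was at the start of the episode above 0.04 m or angle between flask's own z axis and vertical above 0.5 rad).
It fails at once if the bottle is displaced by more than 40 mm or tipped over (distance of bottle from where it was at the start of the episode above 0.04 m or angle between bottle's own z axis and vertical above 0.5 rad).
It fails at once if the beaker is displaced by more than 40 mm or tipped over (distance of beaker from where it was at the start of the episode above 0.04 m or angle between beaker's own z axis and vertical above 0.5 rad).
Of probe1, probe2, probe3, probe4 only 3 to 4 are there at a start; the rules pass over those that are not, and their reading is None.
Of slug1, slug2, slug3, slug4, slug5, slug6 only 2 to 2 are there at a start; the rules pass over those that are not, and their reading is None.
At some moment in a run one of stand may be knocked a few centimetres aside while the robot is not near it.
Once in a run the grip may slacken for a moment while it holds something.
It also fails if it takes over 210 s, if anything falls off the work surface, if the arm or the gripper's body presses on something with over 40 N, if the wrist force passes 120 N, or if a joint passes its speed limit or range.

### The arm

A 6-joint arm with a two-finger parallel gripper is mounted at the origin on the work surface. World frame = base frame: x ahead of the robot, y to its left, z up, the work surface at z = 0. Lengths are in m, angles in rad, forces in N, time in s.
With the tool pointing down it reaches from about 0.275 to 0.75 m from the base axis. Payload 10.2 kg.
Tool frame: the origin (TCP) lies at the very end of the fingers, on their centre line; the grasp point (between the pads) lies 19 mm behind it (env.hold_point_z is the distance from the TCP to the grasp point, in m); z points along the fingers, y is the line along which they close (so a half turn about z gives the same grasp; the last joint's range is limited). The gripper opens to 85 mm and grips with 20 to 120 N. Pads are 22 mm wide; open, the fingers measure 114 mm over their backs; the gripper's body (76 mm by 85 mm) begins 54 mm behind the grasp point. The pads swing forward as they close: fully open they stand 13 mm farther back than shut.
Start: joints at [1.024, 0.313, 1.498, -0, 1.331, -0.223], TCP at [0.167, 0.498, 0.231] pointing down, gripper open.
Joint ranges: [-2.94, 2.94], [-0.97, 2.17], [0.19, 2.56], [-1.23, 4.37], [0.02, 3.11], [-2.88, 2.88]. Speed limits (rad/s): [2.39, 2.39, 3.01, 3.14, 3.14, 3.14].

### API

Orientations are given as a unit quaternion [w, x, y, z].
In Python, from cell import env gives the robot as it stands. The module is installed in compiled form; this text tells all that it offers.
- The arm moves only by the tool drive_tool, never from a script. Its argument "motion" is a list that holds one entry, the list of rows, each a list of 7 numbers: the shift along the tool's x, y, z as a fraction of full scale, then the turn, a rotation vector about the tool's x, y, z as a fraction of full scale, then the gripper command: -1 is fully open, 1 is shut, values between are in proportion. In form: [[[x, y, z, ax, ay, az, hand], ...]]. A call has 1 to 12 rows; each row shifts and turns the commanded pose from where the row before left it, along the tool's axes as they then stand; what a row does not reach is not made up. Full scale, the value 1, is 0.4 m for a shift and 45 degrees for a turn. A row lasts 1/8 s, in which the tool goes at most 62.5 mm and 10.7 degrees, less where a joint would pass 70% of its speed; a pose out of reach is approached as far as the arm can. A call with a number of a shift or a turn outside -1 to 1 is refused whole. A call with a gripper value outside its range is refused whole. The fingers move at their own pace and stop on an object; the grip force is fixed at half the most. Time passes only in rows, so rows that do not move let the fingers close. It gives the time, the measured TCP pose, the force, the opening and the grip force at its end, in the units of the state.
- env.state(): the state, without advancing time (a new reading comes with each control period).
- env.capture(name): name is "scene" or "top" or "wrist"; returns the picture (400x640x3 uint8, blue, green, red); there is no depth.
- env.camera_model(name): a dict with "intrinsics" (3x3 intrinsics, pixels), "T" (4x4, takes a point from camera to world coordinates). Camera axes: x right, y down, z forward; pixel columns grow to the right and rows downward; lengths in m; the calibration is good to about 2 mm. A picture is of the moment at which its call begins: read the wrist's pose just before it. camera_model takes no time and is no camera call; for the wrist camera it gives the pose at the moment of the call.
- env.sign_off(): hands the job in; it is judged then, once.
The state is a dict: "t": time; "q": joint angles; "qd": joint speeds; "joint_efforts": joint torques, N m; "tool_pos": TCP position; "eef_rot": TCP orientation; "wrist_force": force on the tool from outside, world axes, zero at the start; "ft_torque": the same for the moment, N m; "grip_width": finger opening in m; "gripper_force": force on a finger pad.
Only numpy, scipy, OpenCV 4.12 (cv2) and the standard library are available. Lean on these libraries where they do the work, as an engineer would, in place of code of your own. Each camera call takes 0.05 s, during which the arm holds its last target. There are 200 camera calls.

## Working session

There is one attempt and no reset: what is moved stays moved. The work goes in short steps, Python scripts to look and compute and a tool call to move; the robot and the scene stay as the last step left them, time stands still between calls to the robot, and variables do not carry over. Pictures are saved under pics/ and viewed, at most 14 in all, crops included, and the job is handed in when it is done.

Besides the shell and the picture viewer there is one more tool, called after "Request:" by a JSON object that holds its "fn" and its "kwargs", one argument or row to a line. drive_tool: Moves the arm, as the interface text tells. Its arguments: {"type":"object","properties":{"motion":{"type":"array"}},"required":["motion"]}

```bash
mkdir -p pics; cat > h.py <<'E'
from cell import env
import numpy as np, cv2
from scipy.spatial.transform import Rotation as R
def ray(cam,u,v,z,T=None):
    m=env.camera_model(cam); K=np.array(m["intrinsics"]); T=np.array(m["T"]) if T is None else T
    d=T[:3,:3]@np.linalg.solve(K,[u,v,1.]); o=T[:3,3]
    return o+d*(z-o[2])/d[2]
def proj(cam,p):
    m=env.camera_model(cam); K=np.array(m["intrinsics"]); T=np.array(m["T"])
    c=T[:3,:3].T@(np.array(p)-T[:3,3]); c=K@c; return c[:2]/c[2]
def rot():
    w,x,y,z=env.state()["eef_rot"]; return R.from_quat([x,y,z,w])
E
python3 - <<'E'
from h import *
for c in("scene","top"):
    cv2.imwrite(f"pics/{c}0.png",env.capture(c)); m=env.camera_model(c); print(c,np.round(m["intrinsics"],1).tolist(),np.round(m["T"],3).tolist())
s=env.state(); print(s["t"],s["tool_pos"],s["eef_rot"],rot().as_matrix().round(3),s["wrist_force"])
m=env.camera_model("wrist");print(np.round(m["T"],3).tolist(),m["intrinsics"])
E
```

```text
scene [[457.7, 0.0, 318.1], [0.0, 457.7, 201.4], [0.0, 0.0, 1.0]] [[-0.008, 0.618, -0.786, 1.502], [1.0, 0.006, -0.006, 0.055], [0.001, -0.786, -0.618, 0.84], [0.0, 0.0, 0.0, 1.0]]
top [[361.8, 0.0, 323.9], [0.0, 361.8, 195.2], [0.0, 0.0, 1.0]] [[-0.025, -0.994, 0.11, 0.484], [-1.0, 0.025, -0.006, 0.033], [0.003, -0.11, -0.994, 1.038], [0.0, 0.0, 0.0, 1.0]]
0.1 [0.16693735 0.49750635 0.23079452] [-2.11622562e-04  1.61195654e-01  9.86922298e-01 -5.41734609e-04] [[-0.948  0.318 -0.001]
 [ 0.318  0.948 -0.001]
 [ 0.    -0.001 -1.   ]] [ 0.83301292 -0.1893586  -0.90568533]
[[0.318, 0.901, 0.294, 0.092], [0.948, -0.302, -0.1, 0.522], [-0.001, 0.311, -0.95, 0.372], [0.0, 0.0, 0.0, 1.0]] [[357.37877441   0.         317.72718862]
 [  0.         357.37877441 204.35847899]
 [  0.           0.           1.        ]]
```

View pics/scene0.png

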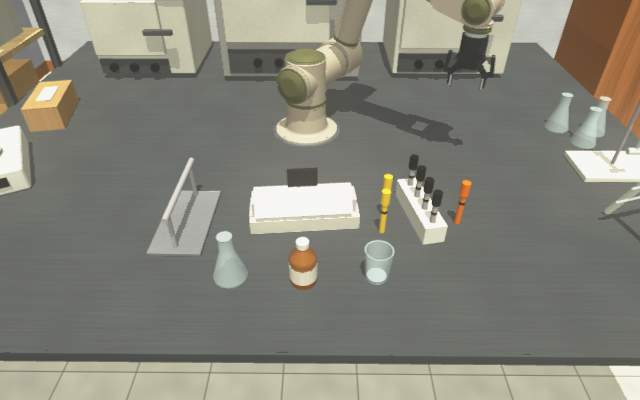

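View pics/top0.png

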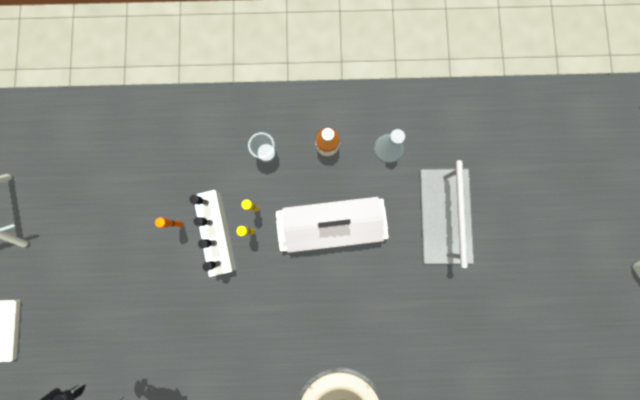

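```bash
python3 - <<'E'
from h import *
im=cv2.imread("pics/top0.png"); g=im.max(2)
def comps(mask,box,mn=8):
    x0,y0,x1,y1=box; c,_=cv2.findContours(mask[y0:y1,x0:x1].astype(np.uint8),cv2.RETR_EXTERNAL,cv2.CHAIN_APPROX_NONE)
    return [k+[x0,y0] for k in c if cv2.contourArea(k)>=mn]
for k in comps(g<120,(300,212,365,240)):
    r=cv2.minAreaRect(k.astype(np.float32)); b=cv2.boxPoints(r); print("handle",np.round(r[0],1),np.round(r[1],1),r[2]); print([ray("top",*p,.169)[:2].round(3).tolist() for p in b])
for k in comps(g<45,(180,185,240,285),6):
    print("grip",cv2.boundingRect(k),cv2.contourArea(k))
for k in comps(g>165,(440,150,480,280)):
    r=cv2.minAreaRect(k.astype(np.float32)); b=cv2.boxPoints(r); print("bar",r); print([ray("top",*p,.12)[:2].round(3).tolist() for p in b])
for k in comps((g>90),(410,150,485,280),500):
    r=cv2.minAreaRect(k.astype(np.float32)); b=cv2.boxPoints(r); print("base+bar",r);print([ray("top",*p,.012)[:2].round(3).tolist() for p in b])
big=cv2.resize(im[150:290,140:400],None,fx=3,fy=3,interpolation=cv2.INTER_CUBIC); cv2.imwrite("pics/c1.png",big)
E
```

```text
handle [334.  223.2] [ 3.8 30.4] 82.87498474121094
[[0.513, 0.042], [0.52, -0.031], [0.511, -0.031], [0.504, 0.041]]
grip (211, 263, 5, 5) 9.0
grip (207, 241, 4, 5) 7.0
grip (203, 219, 4, 5) 9.5
grip (197, 198, 6, 5) 9.0
bar ((446.5, 215.99996948242188), (12.999998092651367, 93.99998474121094), 0.0)
[[0.408, -0.259], [0.646, -0.273], [0.645, -0.307], [0.407, -0.291]]
bar ((460.2928161621094, 213.56353759765625), (107.32513427734375, 21.023534774780273), 86.98721313476562)
[[0.668, -0.293], [0.669, -0.347], [0.397, -0.342], [0.396, -0.29]]
base+bar ((447.0, 214.5), (129.0, 74.0), 90.0)
[[0.723, -0.226], [0.718, -0.44], [0.352, -0.413], [0.357, -0.207]]
```

View pics/c1.png

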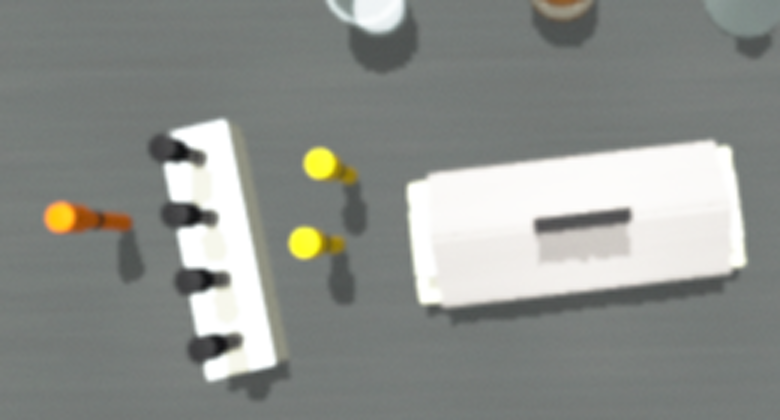

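```bash
cat >> h.py <<'E'
def plan(x,y,z,yaw=None):
    "needed shift in current tool axes (fraction) after turning to yaw (deg, of tool y axis)"
    s=env.state(); M=rot().as_matrix(); cur=np.degrees(np.arctan2(M[1,1],M[0,1]))
    yaw=cur if yaw is None else yaw; d=(yaw-cur+180)%360-180
    a=np.radians(yaw); ey=np.array([np.cos(a),np.sin(a),0]); ez=np.array([0,0,-1.]); ex=np.cross(ey,ez)
    D=np.array([x,y,z])-s["tool_pos"]
    tilt=np.cross(M[:,2],[0,0,-1])@M
    print("t %.1f"%s["t"],"pos",s["tool_pos"].round(4),"cur yaw %.2f"%cur,"turn az %.3f"%(-d/45),"tilt corr",(np.degrees(tilt)/45).round(3),"shift",(np.array([D@ex,D@ey,D@ez])/.4).round(4),"F",np.round(s["wrist_force"],1),"w %.4f"%s["grip_width"],"gf %.1f"%s["gripper_force"])
E
python3 - <<'E'
from h import *
plan(.512,.005,.29,5.6)
E
```

```text
t 0.1 pos [0.1669 0.4975 0.2308] cur yaw 71.45 turn az 1.463 tilt corr [-0.001 -0.     0.   ] shift [-1.3096  0.7384 -0.148 ] F [ 0.8 -0.2 -0.9] w 0.0853 gf 0.0
```

Request:
{"fn": "drive_tool", "kwargs": {
  "motion": [
    [[0,0,-0.037,0,0,0.183,-1],[0,0,-0.037,0,0,0.183,-1],[0,0,-0.037,0,0,0.183,-1],[0,0,-0.037,0,0,0.183,-1],[0,0,0,0,0,0.183,-1],[0,0,0,0,0,0.183,-1],[0,0,0,0,0,0.183,-1],[0,0,0,0,0,0.183,-1]]
  ]
}}

```text
t: 1.1
tool_pos: [0.167, 0.4976, 0.2902]
eef_rot: [0.0, 0.674, 0.739, -0.0]
wrist_force: [-0.1, -0.0, 0.6]
grip_width: 0.0856
gripper_force: 0.0
```

Request:
{"fn": "drive_tool", "kwargs": {
  "motion": [
    [[-0.119,0.067,0,0,0,0,-1],[-0.119,0.067,0,0,0,0,-1],[-0.119,0.067,0,0,0,0,-1],[-0.119,0.067,0,0,0,0,-1],[-0.119,0.067,0,0,0,0,-1],[-0.119,0.067,0,0,0,0,-1],[-0.119,0.067,0,0,0,0,-1],[-0.119,0.067,0,0,0,0,-1],[-0.119,0.067,0,0,0,0,-1],[-0.119,0.067,0,0,0,0,-1],[-0.119,0.067,0,0,0,0,-1],[0,0,0,0,0,0,-1]]
  ]
}}

```text
t: 2.6
tool_pos: [0.5122, 0.0026, 0.2893]
eef_rot: [-0.001, 0.673, 0.739, -0.001]
wrist_force: [0.5, -0.2, -0.0]
grip_width: 0.0855
gripper_force: 0.0
```

```bash
python3 - <<'E'
from h import *
plan(.512,.005,.29,5.6)
im=env.capture("wrist"); cv2.imwrite("pics/w1.png",im); np.save("Tw1.npy",env.camera_model("wrist")["T"])
E
```

```text
t 2.6 pos [0.5122 0.0026 0.2893] cur yaw 5.35 turn az -0.006 tilt corr [-0.002 -0.     0.   ] shift [ 0.0061  0.     -0.0017] F [ 0.5 -0.2 -0. ] w 0.0855 gf 0.0
```

View pics/w1.png

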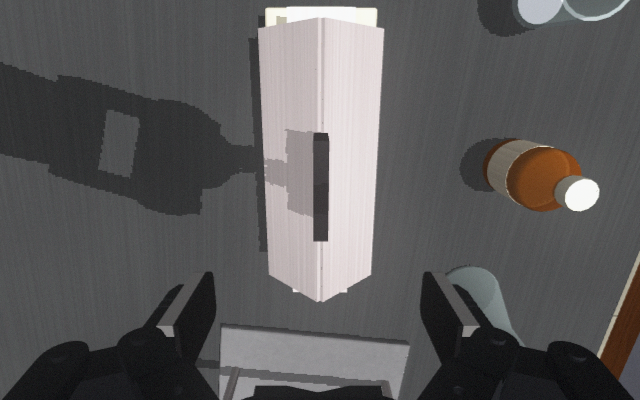

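```bash
python3 - <<'E'
from h import *
im=cv2.imread("pics/w1.png"); T=np.load("Tw1.npy"); print(T.round(3).tolist())
m=(im.max(2)[120:255,300:345]<60).astype(np.uint8)
c=max(cv2.findContours(m,0,1)[0],key=cv2.contourArea)+[300,120]
r=cv2.minAreaRect(c.astype(np.float32)); print(r)
b=cv2.boxPoints(r)
for z in(.169,.121): print(z,[ray("wrist",*p,z,T)[:2].round(4).tolist() for p in b])
# bar in view? top of ridge line ends
for p in[(321,18),(321,302)]: print(ray("wrist",*p,.121,T).round(4))
E
```

```text
[[0.996, 0.091, 0.028, 0.504], [0.095, -0.946, -0.309, 0.082], [-0.002, 0.311, -0.951, 0.431], [0.0, 0.0, 0.0, 1.0]]
((316.75, 192.74998474121094), (9.192388534545898, 4.242640495300293), 45.0)
0.169 [[0.5066, 0.0073], [0.5087, 0.0098], [0.5141, 0.0052], [0.5121, 0.0026]]
0.121 [[0.507, -0.0065], [0.5095, -0.0034], [0.5159, -0.0089], [0.5135, -0.012]]
[0.5014 0.134  0.121 ]
[ 0.5264 -0.1209  0.121 ]
```

```bash
python3 - <<'E'
from h import *
T=np.load("Tw1.npy")
for p in[(321,133),(321,241)]: print(ray("wrist",*p,.169,T).round(4))
plan(.5135,.0065,.131,5.6)
E
```

```text
[0.5092 0.0514 0.169 ]
[ 0.5175 -0.0334  0.169 ]
t 2.6 pos [0.5115 0.0042 0.2897] cur yaw 5.44 turn az -0.003 tilt corr [-0.002 -0.001  0.   ] shift [0.0052 0.0056 0.3966] F [-0.6 -0.   0.2] w 0.0854 gf 0.0
```

Request:
{"fn": "drive_tool", "kwargs": {
  "motion": [
    [[0.005,0.005,0.08,0,0,0,-1],[0,0,0.08,0,0,0,-1],[0,0,0.08,0,0,0,-1],[0,0,0.08,0,0,0,-1],[0,0,0.075,0,0,0,-1],[0,0,0,0,0,0,1],[0,0,0,0,0,0,1],[0,0,0,0,0,0,1],[0,0,0,0,0,0,1],[0,0,0,0,0,0,1],[0,0,0,0,0,0,1],[0,0,0,0,0,0,1]]
  ]
}}

```text
t: 4.15
tool_pos: [0.5134, 0.0074, 0.1333]
eef_rot: [0.001, 0.672, 0.74, 0.0]
wrist_force: [-1.9, 1.6, 6.2]
grip_width: 0.0113
gripper_force: 58.6
```

Request:
{"fn": "drive_tool", "kwargs": {
  "motion": [
    [[0,0,-0.05,0,0,0,1],[0,0,-0.1,0,0,0,1],[0,0,-0.1,0,0,0,1],[0,0,-0.1,0,0,0,1],[0,0,0,0,0,0,1],[0,0,0,0,0,0,1]]
  ]
}}

```text
t: 4.9
tool_pos: [0.5123, 0.0075, 0.2704]
eef_rot: [-0.002, 0.672, 0.741, -0.001]
wrist_force: [-0.6, 0.4, -6.2]
grip_width: 0.0115
gripper_force: 59.2
```

```bash
python3 - <<'E'
from h import *
cv2.imwrite("pics/top1.png",env.capture("top")); 
im=env.capture("wrist"); cv2.imwrite("pics/w2.png",im); np.save("Tw2.npy",env.camera_model("wrist")["T"])
plan(.53,-.32,.30,-87)
E
```

```text
t 5.0 pos [0.5124 0.0075 0.2705] cur yaw 5.56 turn az 2.057 tilt corr [-0.005 -0.001  0.   ] shift [ 0.0011  0.8199 -0.0738] F [-0.2  0.2 -5.6] w 0.0114 gf 59.2
```

View pics/top1.png

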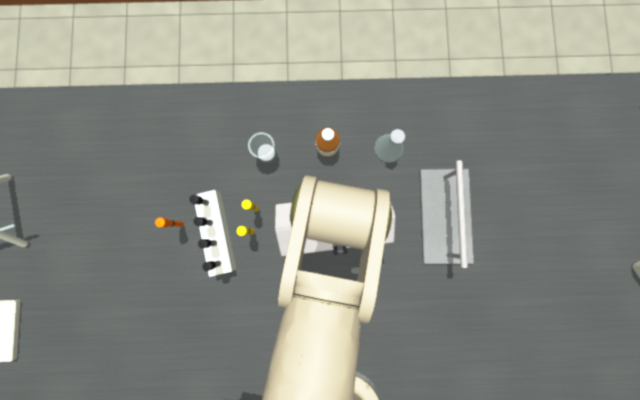

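```bash
cat >> h.py <<'E'
def barfit(im,u0=440,u1=485,v0=155,v1=272):
    pts=[]
    g=im.astype(float).mean(2)
    for v in range(v0,v1):
        row=g[v,u0:u1]; j=np.where(row>185)[0]
        if 2<=len(j)<=9: pts.append((u0+j.mean(),v))
    pts=np.array(pts,np.float32); vx,vy,x0,y0=cv2.fitLine(pts,cv2.DIST_HUBER,0,.01,.01).ravel()
    a,b=pts[:,1].min()-.5,pts[:,1].max()+.5
    e=[ray("top",x0+(v-y0)*vx/vy,v,.122) for v in(a,b)]
    d=e[0]-e[1]; print("bar n",len(pts),"v",a,b,"ends",np.round(e,4)[:,:2].tolist(),"mid",((e[0]+e[1])/2).round(4)[:2],"len %.3f"%np.hypot(*d[:2]),"angle %.2f deg"%np.degrees(np.arctan2(d[1],d[0])))
E
python3 - <<'E'
from h import *
for n in("top0","top1"):
    im=cv2.imread(f"pics/{n}.png"); print(im[200,452:475].mean(1).round().tolist()); barfit(im)
im=cv2.imread("pics/scene0.png");g=im.mean(2)
cv2.imwrite("pics/c2.png",cv2.resize(im[150:260,140:230],None,fx=5,fy=5,interpolation=cv2.INTER_CUBIC))
E
```

```text
[202.0, 202.0, 203.0, 203.0, 195.0, 178.0, 197.0, 231.0, 247.0, 250.0, 246.0, 232.0, 215.0, 205.0, 203.0, 205.0, 201.0, 191.0, 159.0, 130.0, 122.0, 121.0, 120.0]
bar n 15 v 159.5 267.5 ends [[0.6693, -0.3233], [0.3955, -0.3178]] mid [ 0.5324 -0.3206] len 0.274 angle -1.15 deg
[184.0, 186.0, 184.0, 185.0, 179.0, 164.0, 180.0, 218.0, 239.0, 243.0, 237.0, 221.0, 198.0, 188.0, 187.0, 187.0, 185.0, 174.0, 146.0, 119.0, 112.0, 110.0, 111.0]
bar n 14 v 160.5 267.5 ends [[0.6667, -0.3223], [0.3955, -0.3178]] mid [ 0.5311 -0.3201] len 0.271 angle -0.95 deg
```

View pics/c2.png

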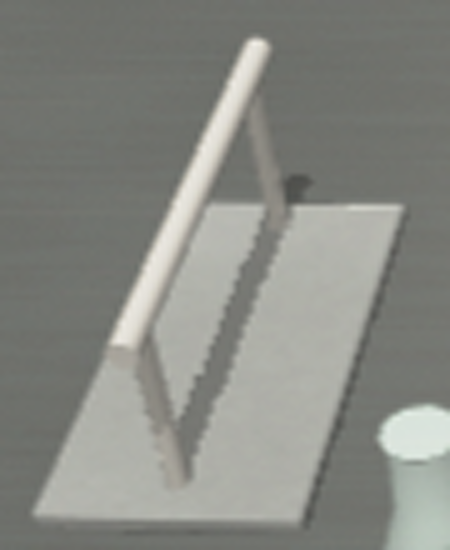

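```bash
python3 - <<'E'
from h import *
a=ray("scene",165.5,219.5,.12);b=ray("scene",191.5,159.5,.12);print(a.round(4),b.round(4),(a+b)/2, np.degrees(np.arctan2((a-b)[1],(a-b)[0])))
print([ray("top",*p,.012).round(3)[:2].tolist() for p in[(421,169),(470,169),(422,264),(473,264),(446.5,216.5)]])
plan(.532,-.32,.29,-91); print(env.state()["q"].round(2))
E
```

```text
[ 0.6621 -0.3196  0.12  ] [ 0.3965 -0.3166  0.12  ] [ 0.5293032  -0.31809129  0.12      ] -0.6554007645195526
[[0.667, -0.254], [0.663, -0.396], [0.397, -0.243], [0.394, -0.385], [0.528, -0.319]]
t 5.0 pos [0.5124 0.0075 0.2705] cur yaw 5.56 turn az 2.146 tilt corr [-0.005 -0.001  0.   ] shift [ 0.0633  0.8177 -0.0488] F [-0.2  0.2 -5.6] w 0.0114 gf 59.2
[-0.21  0.26  1.46 -0.    1.42 -0.31]
```

Request:
{"fn": "drive_tool", "kwargs": {
  "motion": [
    [[0,0,-0.025,0,0,0.18,1],[0,0,-0.025,0,0,0.18,1],[0,0,0,0,0,0.18,1],[0,0,0,0,0,0.18,1],[0,0,0,0,0,0.18,1],[0,0,0,0,0,0.18,1],[0,0,0,0,0,0.18,1],[0,0,0,0,0,0.18,1],[0,0,0,0,0,0.18,1],[0,0,0,0,0,0.18,1],[0,0,0,0,0,0.18,1],[0,0,0,0,0,0.17,1]]
  ]
}}

```text
t: 6.5
tool_pos: [0.5127, 0.0074, 0.291]
eef_rot: [-0.0, 1.0, -0.013, -0.001]
wrist_force: [0.4, -1.2, -5.0]
grip_width: 0.011
gripper_force: 61.8
```

```bash
python3 - <<'E'
from h import *
plan(.531,-.319,.29,-91.3)
E
```

```text
t 6.5 pos [0.5127 0.0074 0.291 ] cur yaw -91.44 turn az -0.003 tilt corr [-0.001  0.003  0.   ] shift [0.0642 0.8148 0.0026] F [ 0.4 -1.2 -5. ] w 0.0110 gf 61.8
```

Request:
{"fn": "drive_tool", "kwargs": {
  "motion": [
    [[0.008,0.1,0,0,0,0,1],[0.008,0.102,0,0,0,0,1],[0.008,0.102,0,0,0,0,1],[0.008,0.102,0,0,0,0,1],[0.008,0.102,0,0,0,0,1],[0.008,0.102,0,0,0,0,1],[0.008,0.102,0,0,0,0,1],[0.008,0.102,0,0,0,0,1],[0,0,0,0,0,0,1],[0,0,0,0,0,0,1]]
  ]
}}

```text
t: 7.75
tool_pos: [0.5318, -0.3182, 0.2912]
eef_rot: [-0.001, 1.0, -0.01, -0.001]
wrist_force: [0.8, 0.2, -3.6]
grip_width: 0.0113
gripper_force: 61.9
```

```bash
python3 - <<'E'
from h import *
plan(.531,-.319,.215,-91.3)
a=env.capture("scene")[100:270,100:300]; w=env.capture("wrist"); 
big=np.zeros((600,800,3),np.uint8); a=cv2.resize(a,(400,340)); big[:340,:400]=a; big[340:,:]=0; w=cv2.resize(w,(400,250)); big[340:590,:400]=w
t=cv2.resize(env.capture("top")[130:300,380:580],(400,340)); big[:340,400:]=t
cv2.imwrite("pics/m1.png",big)
E
```

```text
t 7.8 pos [ 0.5318 -0.3182  0.2912] cur yaw -91.18 turn az 0.003 tilt corr [-0.002  0.002 -0.   ] shift [-0.002   0.0021  0.1906] F [ 0.8  0.2 -3.6] w 0.0113 gf 61.9
```

View pics/m1.png

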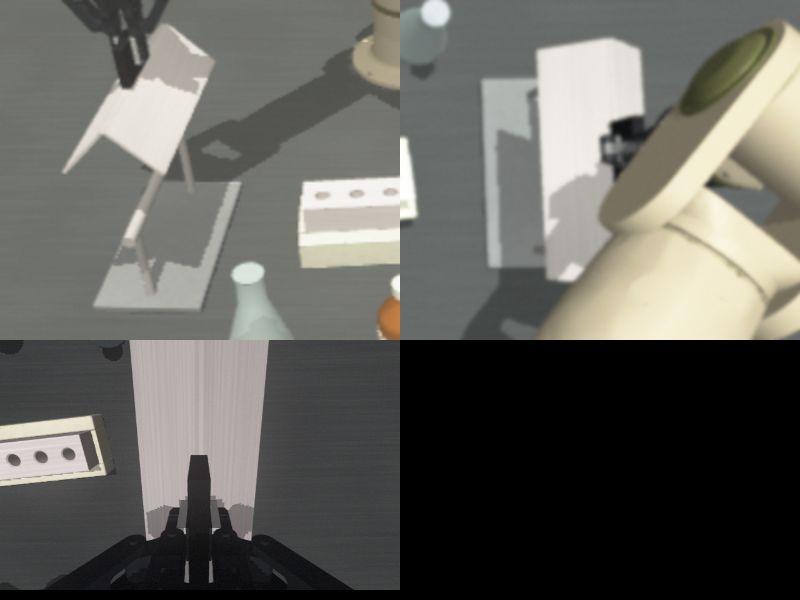

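Request:
{"fn": "drive_tool", "kwargs": {
  "motion": [
    [[-0.002,0.002,0.08,0,0,0,1],[0,0,0.08,0,0,0,1],[0,0,0.08,0,0,0,1],[0,0,0.08,0,0,0,1],[0,0,0.02,0,0,0,1],[0,0,0.008,0,0,0,1],[0,0,0,0,0,0,1],[0,0,0,0,0,0,1]]
  ]
}}

```text
t: 8.9
tool_pos: [0.5314, -0.3197, 0.1544]
eef_rot: [0.001, 1.0, -0.01, 0.001]
wrist_force: [0.1, 0.4, -5.0]
grip_width: 0.0114
gripper_force: 61.9
```

```bash
python3 - <<'E'
from h import *
plan(.531,-.319,.149,-91.3)
big=np.zeros((340,800,3),np.uint8); big[:,:400]=cv2.resize(env.capture("scene")[100:270,100:300],(400,340))
cv2.imwrite("pics/m2.png",big[:,:400])
E
```

```text
t 8.9 pos [ 0.5314 -0.3197  0.1544] cur yaw -91.18 turn az 0.003 tilt corr [ 0.002 -0.002 -0.   ] shift [-0.0012 -0.0017  0.0135] F [ 0.1  0.4 -5. ] w 0.0114 gf 61.9
```

View pics/m2.png

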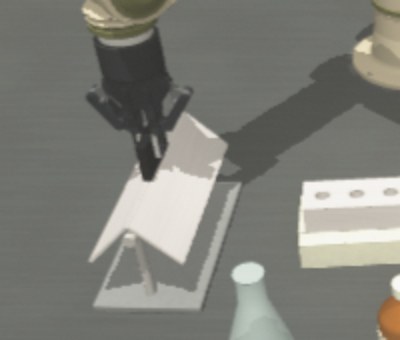

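Cover is astride the bar with the bar end visible inside the fold at about (130,238), just not yet resting. Lower slowly to contact.

Request:
{"fn": "drive_tool", "kwargs": {
  "motion": [
    [[0,0,0.006,0,0,0,1],[0,0,0.006,0,0,0,1],[0,0,0,0,0,0,1]]
  ]
}}

```text
t: 9.32
tool_pos: [0.5312, -0.3198, 0.1499]
eef_rot: [0.001, 1.0, -0.01, 0.0]
wrist_force: [-3.8, 1.8, 4.2]
grip_width: 0.0114
gripper_force: 63.3
```

Request:
{"fn": "drive_tool", "kwargs": {
  "motion": [
    [[0,0,0.004,0,0,0,1],[0,0,0,0,0,0,1]]
  ]
}}

```text
t: 9.57
tool_pos: [0.5312, -0.3198, 0.1498]
eef_rot: [0.001, 1.0, -0.01, 0.001]
wrist_force: [-7.2, 3.2, 15.3]
grip_width: 0.0116
gripper_force: 65.0
```

Request:
{"fn": "drive_tool", "kwargs": {
  "motion": [
    [[0,0,-0.006,0,0,0,1],[0,0,0,0,0,0,0.4],[0,0,0,0,0,0,0.4],[0,0,0,0,0,0,-1],[0,0,0,0,0,0,-1],[0,0,0,0,0,0,-1],[0,0,0,0,0,0,-1],[0,0,-0.05,0,0,0,-1],[0,0,-0.1,0,0,0,-1],[0,0,-0.1,0,0,0,-1],[0,0,-0.1,0,0,0,-1],[0,0,0,0,0,0,-1]]
  ]
}}

```text
t: 11.08
tool_pos: [0.5318, -0.32, 0.2926]
eef_rot: [0.002, 1.0, -0.01, 0.002]
wrist_force: [-0.1, 0.2, -0.4]
grip_width: 0.0855
gripper_force: 0.0
```

```bash
python3 - <<'E'
from h import *
big=np.zeros((600,800,3),np.uint8); w=env.capture("wrist"); np.save("Tw3.npy",env.camera_model("wrist")["T"]); cv2.imwrite("pics/w3.png",w)
big[:340,:400]=cv2.resize(env.capture("scene")[100:270,100:300],(400,340)); big[340:590,:400]=cv2.resize(w,(400,250))
t=env.capture("top"); cv2.imwrite("pics/top2.png",t)
big[:340,400:]=cv2.resize(t[130:300,380:580],(400,340))
cv2.imwrite("pics/m3.png",big); plan(.5,.0,.29,None)
E
```

```text
t 11.2 pos [ 0.5309 -0.3193  0.2881] cur yaw -91.18 turn az -0.000 tilt corr [-0.002  0.002  0.   ] shift [-0.0936 -0.7964 -0.0048] F [ 0.4 -0.  -0.9] w 0.0855 gf 0.0
```

View pics/m3.png

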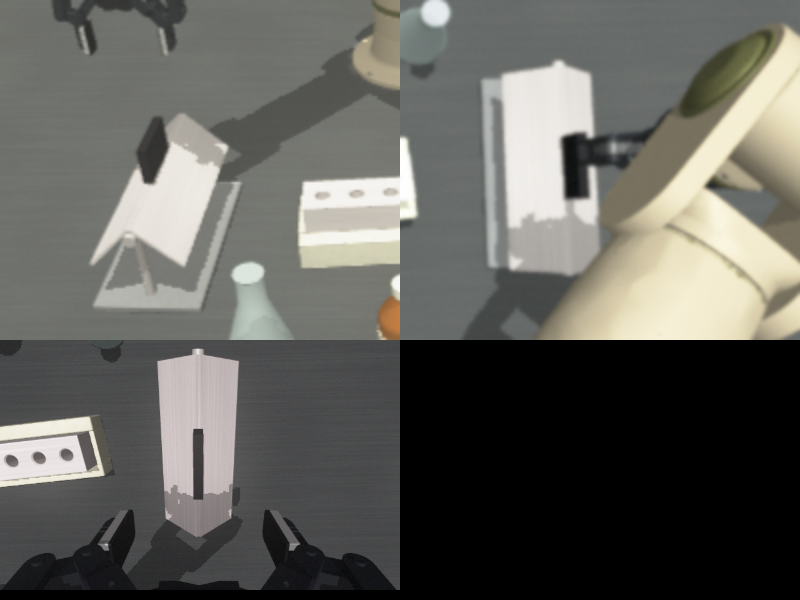

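Request:
{"fn": "drive_tool", "kwargs": {
  "motion": [
    [[-0.008,-0.1,0,0,0,0,-1],[-0.01,-0.1,0,0,0,-0.18,-1],[0,0,0,0,0,-0.18,-1],[0,0,0,0,0,-0.18,-1],[0,0,0,0,0,-0.18,-1],[0,0,0,0,0,-0.18,-1],[0,0,0,0,0,-0.18,-1],[0,0,0,0,0,-0.18,-1],[0,0,0,0,0,-0.18,-1],[0,0,0,0,0,-0.18,-1],[0,0,0,0,0,-0.18,-1],[0,0,0,0,0,-0.18,-1]]
  ]
}}

```text
t: 12.72
tool_pos: [0.5253, -0.2391, 0.2879]
eef_rot: [-0.001, 0.718, 0.696, -0.0]
wrist_force: [0.6, -0.2, 0.8]
grip_width: 0.0854
gripper_force: 0.0
```

```bash
python3 - <<'E'
from h import *
plan(.512,.01,.29,5.6)
E
```

```text
t 12.7 pos [ 0.5253 -0.2391  0.2879] cur yaw -1.82 turn az -0.165 tilt corr [-0.003 -0.002 -0.   ] shift [ 0.6231  0.0278 -0.0053] F [ 0.6 -0.2  0.8] w 0.0854 gf 0.0
```

Request:
{"fn": "drive_tool", "kwargs": {
  "motion": [
    [[0,0,0,0,0,-0.165,-1],[0.125,0.006,0,0,0,0,-1],[0.125,0.006,0,0,0,0,-1],[0.125,0.006,0,0,0,0,-1],[0.125,0.006,0,0,0,0,-1],[0.123,0.004,0,0,0,0,-1],[0,0,0,0,0,0,-1],[0,0,0,0,0,0,-1]]
  ]
}}

```text
t: 13.72
tool_pos: [0.5134, 0.0094, 0.2885]
eef_rot: [-0.001, 0.673, 0.739, -0.0]
wrist_force: [0.2, -0.3, -0.0]
grip_width: 0.0851
gripper_force: 0.0
```

```bash
cat > det.py <<'E'
from h import *
def wells(im,T,z=.085):
    g=im.min(2); m=((g<130)).astype(np.uint8)
    cs,_=cv2.findContours(m,cv2.RETR_LIST,cv2.CHAIN_APPROX_NONE); out=[]
    for c in cs:
        a=cv2.contourArea(c)
        if len(c)<6 or not 60<a<900: continue
        (u,v),(d1,d2),_=cv2.fitEllipse(c)
        h=cv2.contourArea(cv2.convexHull(c))
        if max(d1,d2)/max(min(d1,d2),1)<1.35 and a/h>.9: out.append((u,v,d1,d2,*ray("wrist",u,v,z,T)[:2]))
    return out
E
python3 - <<'E'
from det import *
plan(.512,.01,.29,5.6)
im=env.capture("wrist"); T=np.array(env.camera_model("wrist")["T"]); np.save("Tw4.npy",T); cv2.imwrite("pics/w4.png",im)
for w in wells(im,T): print(np.round(w,4))
t=env.capture("top"); cv2.imwrite("pics/top3.png",t); barfit(t)
E
```

```text
t 13.7 pos [0.5134 0.0094 0.2885] cur yaw 5.34 turn az -0.006 tilt corr [-0.002 -0.    -0.   ] shift [ 0.0017 -0.0033 -0.0037] F [ 0.2 -0.3 -0. ] w 0.0851 gf 0.0
[ 3.181634e+02  2.755218e+02  1.487250e+01  1.614380e+01  5.244000e-01
 -1.064000e-01]
[ 3.183098e+02  2.368211e+02  1.615470e+01  1.711280e+01  5.203000e-01
 -6.090000e-02]
[ 3.185142e+02  1.950210e+02  1.747400e+01  1.768250e+01  5.163000e-01
 -1.540000e-02]
[3.185653e+02 1.497527e+02 1.818990e+01 1.878290e+01 5.121000e-01
 3.020000e-02]
[3.186666e+02 1.009754e+02 1.900550e+01 1.969230e+01 5.080000e-01
 7.540000e-02]
[3.189128e+02 4.764140e+01 2.048720e+01 2.306060e+01 5.040000e-01
 1.208000e-01]
bar n 4 v 159.5 266.5 ends [[0.6689, -0.3404], [0.3975, -0.3363]] mid [ 0.5332 -0.3383] len 0.271 angle -0.87 deg
```

View pics/w4.png

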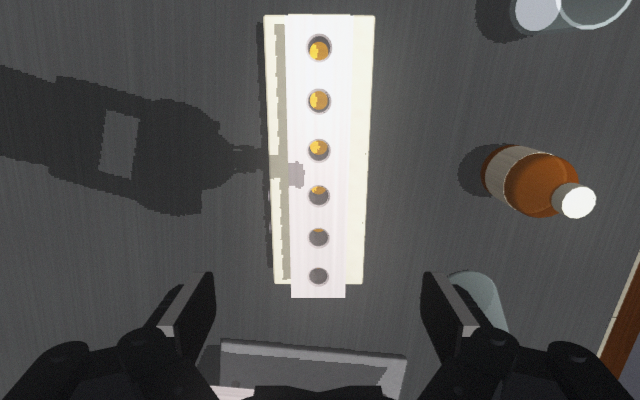

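```bash
python3 - <<'E'
from h import *
for n,p in dict(a=(194.3,199.3),b=(198.7,221.3),c=(203.3,243.7),d=(207.7,266.3),y1=(246.7,204.3),y2=(241.3,230.7),o=(160,222)).items(): print(n,ray("top",*p,.15)[:2].round(4),ray("top",*p,.14)[:2].round(4))
print([ray("top",u/3+140,v/3+150,.055)[:2].round(3).tolist() for u,v in[(165,132),(228,120),(207,380),(277,362)]])
plan(.43,.25,.30,80)
E
```

```text
a [0.5801 0.3468] [0.5812 0.3503]
b [0.5257 0.3353] [0.5262 0.3387]
c [0.4711 0.3234] [0.4709 0.3267]
d [0.4167 0.3122] [0.4159 0.3153]
y1 [0.5645 0.2179] [0.5654 0.22  ]
y2 [0.5002 0.2312] [0.5004 0.2334]
o [0.5264 0.4297] [0.5268 0.4342]
[[0.605, 0.379], [0.614, 0.322], [0.382, 0.338], [0.396, 0.276]]
t 13.8 pos [0.5135 0.0088 0.2888] cur yaw 5.26 turn az -1.661 tilt corr [-0.001 -0.     0.   ] shift [ 0.3104  0.5575 -0.0281] F [ 0.5 -0.3 -0.5] w 0.0857 gf 0.0
```

Request:
{"fn": "drive_tool", "kwargs": {
  "motion": [
    [[0,0,-0.01,0,0,0.185,-1],[0,0,-0.01,0,0,0.185,-1],[0,0,-0.01,0,0,0.185,-1],[0,0,0,0,0,0.185,-1],[0,0,0,0,0,0.185,-1],[0,0,0,0,0,0.185,-1],[0,0,0,0,0,0.185,-1],[0,0,0,0,0,0.185,-1],[0,0,0,0,0,0.185,-1],[0,0,0,0,0,0.185,-1]]
  ]
}}

```text
t: 15.08
tool_pos: [0.5136, 0.0087, 0.301]
eef_rot: [-0.0, 0.995, 0.102, -0.0]
wrist_force: [0.0, -0.2, 0.8]
grip_width: 0.0854
gripper_force: 0.0
```

```bash
python3 - <<'E'
from h import *
plan(.45,.32,.30,-78)
E
```

```text
t 15.1 pos [0.5136 0.0087 0.301 ] cur yaw -78.28 turn az -0.006 tilt corr [-0.     0.001 -0.   ] shift [ 0.0063 -0.7943  0.0025] F [ 0.  -0.2  0.8] w 0.0854 gf 0.0
```

Request:
{"fn": "drive_tool", "kwargs": {
  "motion": [
    [[0,-0.1,0,0,0,0,-1],[0,-0.1,0,0,0,0,-1],[0,-0.1,0,0,0,0,-1],[0,-0.1,0,0,0,0,-1],[0,-0.1,0,0,0,0,-1],[0,-0.1,0,0,0,0,-1],[0,-0.1,0,0,0,0,-1],[0.005,-0.095,0,0,0,0,-1],[0,0,0,0,0,0,-1],[0,0,0,0,0,0,-1]]
  ]
}}

```text
t: 16.32
tool_pos: [0.4494, 0.3202, 0.301]
eef_rot: [0.0, 0.994, 0.105, -0.0]
wrist_force: [-0.0, -0.4, 0.5]
grip_width: 0.0854
gripper_force: 0.0
```

```bash
python3 - <<'E'
from det import *
plan(.45,.32,.30,-78)
im=env.capture("wrist"); T=np.array(env.camera_model("wrist")["T"]); np.save("Tw5.npy",T); cv2.imwrite("pics/w5.png",im)
m=(im.max(2)<45).astype(np.uint8)
for c in cv2.findContours(m,0,1)[0]:
    a=cv2.contourArea(c)
    if 150<a<9000: print(cv2.boundingRect(c),a,cv2.minEnclosingCircle(c))
print([proj("wrist",p).round().tolist() for p in [(.580,.347,.15),(.526,.335,.15),(.471,.323,.15),(.417,.312,.15)]])
E
```

```text
t 16.3 pos [0.4494 0.3202 0.301 ] cur yaw -77.98 turn az 0.001 tilt corr [ 0.001  0.001 -0.   ] shift [0.0014 0.0007 0.0024] F [-0.  -0.4  0.5] w 0.0854 gf 0.0
(243, 385, 151, 15) 1517.0 ((318.0, 399.0), 75.0000991821289)
[[317.0, 10.0], [318.0, 90.0], [318.0, 161.0], [317.0, 223.0]]
```

View pics/w5.png

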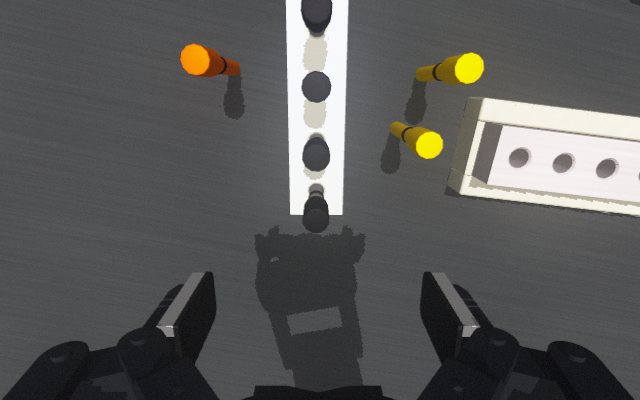

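```bash
python3 - <<'E'
from det import *
im=cv2.imread("pics/w5.png"); T=np.load("Tw5.npy"); g=cv2.cvtColor(im,cv2.COLOR_BGR2GRAY)
m=(im.max(2)[:,280:352]<95).astype(np.uint8)
for v0,v1 in((66,106),(134,176)):
    c=max(cv2.findContours(m[v0:v1],0,1)[0],key=cv2.contourArea)+[280,v0]
    print(cv2.boundingRect(c),cv2.minEnclosingCircle(c))
for p in((317,13),(316,86.5),(316,154.5),(316,216)): print(ray("wrist",*p,.15,T)[:2].round(4))
plan(.4705,.322,.109,-78)
E
```

```text
(302, 71, 29, 31) ((316.0, 86.08333587646484), 15.215450286865234)
(303, 137, 27, 34) ((315.1361389160156, 153.6349334716797), 16.87975311279297)
[0.5783 0.3466]
[0.528  0.3367]
[0.4759 0.3258]
[0.4232 0.3146]
t 16.4 pos [0.4494 0.32   0.3011] cur yaw -78.00 turn az -0.000 tilt corr [0. 0. 0.] shift [0.0525 0.0061 0.4804] F [ 0.3 -0.  -0.5] w 0.0851 gf 0.0
```

Request:
{"fn": "drive_tool", "kwargs": {
  "motion": [
    [[0.059,0.002,0.08,0,0,0,-0.3],[0,0,0.1,0,0,0,-0.3],[0,0,0.1,0,0,0,-0.3],[0,0,0.1,0,0,0,-0.3],[0,0,0.1,0,0,0,-0.3],[0,0,0,0,0,0,-0.3],[0,0,0,0,0,0,1],[0,0,0,0,0,0,1],[0,0,0,0,0,0,1],[0,0,0,0,0,0,1],[0,0,0,0,0,0,1]]
  ]
}}

```text
t: 17.75
tool_pos: [0.4731, 0.3259, 0.1115]
eef_rot: [-0.001, 0.994, 0.105, 0.002]
wrist_force: [-0.8, 0.5, 7.2]
grip_width: 0.0228
gripper_force: 58.8
```

```bash
python3 - <<'E'
from h import *
plan(.473,.324,.109,-78)
s=env.state(); M=rot().as_matrix()
for d in(0,.03,.07,.099): print(proj("wrist",s["tool_pos"]+M[:,2]*d).round(1))
E
```

```text
t 17.8 pos [0.4731 0.3259 0.1115] cur yaw -77.90 turn az 0.002 tilt corr [-0.001 -0.005 -0.   ] shift [-0.0012  0.0046  0.0061] F [-0.8  0.5  7.2] w 0.0228 gf 58.8
[314.9 275.5]
[315.4 247. ]
[315.8 220.1]
[316.  205.7]
```

Request:
{"fn": "drive_tool", "kwargs": {
  "motion": [
    [[0,0,-0.05,0,0,0,1],[0,0,-0.1,0,0,0,1],[0,0,-0.1,0,0,0,1],[0,0,-0.1,0,0,0,1],[0,0,-0.1,0,0,0,1],[0,0,0,0,0,0,1],[0,0,0,0,0,0,1]]
  ]
}}

```text
t: 18.62
tool_pos: [0.4718, 0.3252, 0.2886]
eef_rot: [0.0, 0.994, 0.105, -0.001]
wrist_force: [0.4, 0.3, -1.8]
grip_width: 0.0224
gripper_force: 59.2
```

```bash
python3 - <<'E'
from h import *
im=env.capture("wrist"); cv2.imwrite("pics/w6.png",im); s=env.state(); M=rot().as_matrix()
for d in(0,.03,.07,.099): print(proj("wrist",s["tool_pos"]+M[:,2]*d).round(1))
plan(.5163,-.0154,.29,5.1)
cv2.imwrite("pics/c6.png",cv2.resize(im[100:350,220:420],None,fx=2.4,fy=2.4,interpolation=cv2.INTER_CUBIC))
E
```

```text
[314.9 275.6]
[315.3 247. ]
[315.7 220.1]
[315.9 205.7]
t 18.7 pos [0.4717 0.3252 0.2882] cur yaw -77.91 turn az -1.845 tilt corr [ 0.001  0.003 -0.   ] shift [-0.8579  0.0354 -0.0045] F [ 1.5  0.2 -0.7] w 0.0228 gf 59.2
```

View pics/c6.png

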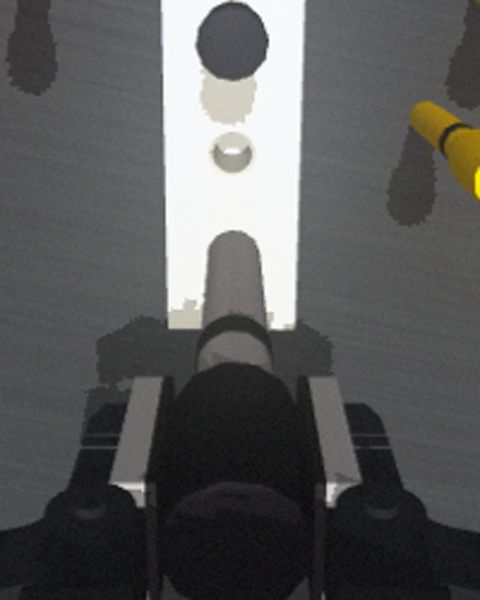

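Request:
{"fn": "drive_tool", "kwargs": {
  "motion": [
    [[0,0,0,0,0,-0.185,1],[0,0,0,0,0,-0.185,1],[0,0,0,0,0,-0.185,1],[0,0,0,0,0,-0.185,1],[0,0,0,0,0,-0.185,1],[0,0,0,0,0,-0.185,1],[0,0,0,0,0,-0.185,1],[0,0,0,0,0,-0.185,1],[0,0,0,0,0,-0.185,1],[0,0,0,0,0,-0.18,1]]
  ]
}}

```text
t: 19.92
tool_pos: [0.4718, 0.3252, 0.288]
eef_rot: [-0.0, 0.673, 0.74, -0.001]
wrist_force: [0.4, 0.6, -1.3]
grip_width: 0.0226
gripper_force: 59.2
```

Request:
{"fn": "drive_tool", "kwargs": {
  "motion": [
    [[-0.11,0.0045,0,0,0,0,1],[-0.11,0.0045,0,0,0,0,1],[-0.11,0.0045,0,0,0,0,1],[-0.11,0.0045,0,0,0,0,1],[-0.11,0.0045,0,0,0,0,1],[-0.11,0.0045,0,0,0,0,1],[-0.11,0.0045,0,0,0,0,1],[-0.088,0.0039,0,0,0,0,1],[0,0,0.1,0,0,0,1],[0,0,0.1,0,0,0,1],[0,0,0.01,0,0,0,1],[0,0,0,0,0,0,1]]
  ]
}}

```text
t: 21.42
tool_pos: [0.5171, -0.0152, 0.2061]
eef_rot: [0.0, 0.675, 0.738, 0.0]
wrist_force: [0.1, -0.2, -0.9]
grip_width: 0.0227
gripper_force: 59.2
```

```bash
cat >> det.py <<'E'
def look(name,z):
    "crop around held tip, upscaled"
    im=env.capture("wrist"); T=np.array(env.camera_model("wrist")["T"]); cv2.imwrite(f"pics/{name}.png",im); np.save(f"pics/{name}.npy",T)
    s=env.state(); M=rot().as_matrix()
    print("tip px",proj("wrist",s["tool_pos"]+M[:,2]*.099).round(1))
    for w in wells(im,T,z): print(np.round(w,4).tolist())
    cv2.imwrite(f"pics/{name}c.png",cv2.resize(im[150:270,250:390],None,fx=5,fy=5,interpolation=cv2.INTER_CUBIC))
E
python3 - <<'E'
from det import *
plan(.5163,-.0154,.195,5.1)
look("w7",.085)
E
```

```text
t 21.4 pos [ 0.5171 -0.0152  0.2061] cur yaw 5.13 turn az 0.001 tilt corr [0.001 0.    0.   ] shift [-0.0003 -0.0021  0.0278] F [ 0.1 -0.2 -0.9] w 0.0227 gf 59.2
tip px [317.6 204.1]
[316.308, 134.2915, 23.5459, 26.1267, 0.5126, 0.0305]
[315.7894, 67.6964, 26.1244, 28.6608, 0.5082, 0.0756]
```

View pics/w7c.png

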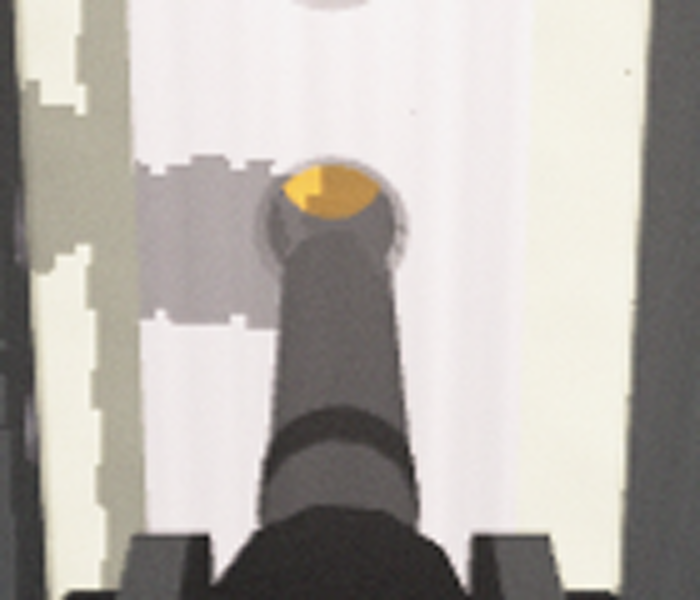

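```bash
cat >> det.py <<'E'
def tipdx(u,v,L=.099,r=.0075):
    s=env.state(); M=rot().as_matrix(); p=s["tool_pos"]+M[:,2]*L
    a=ray("wrist",u,v,p[2]); d=M.T@(a-p); print("near edge in tool axes mm",(d*1000).round(1),"-> axis dx %.1f"%((d[0]-r)*1000)); return d
E
python3 - <<'E'
from det import *
tipdx(250+336.5/5,150+232/5)
for v in (229,226): print(ray("wrist",250+331/5,150+v/5,.085).round(4))
print(ray("wrist",250+331/5,150+157/5,.085).round(4), env.camera_model("wrist")["T"].round(3).tolist())
E
```

```text
near edge in tool axes mm [ 5.7 -0.2 -0. ] -> axis dx -1.8
[ 0.5166 -0.0161  0.085 ]
[ 0.5166 -0.0157  0.085 ]
[ 0.5156 -0.0048  0.085 ] [[0.996, 0.084, 0.029, 0.51], [0.089, -0.946, -0.311, 0.063], [0.002, 0.312, -0.95, 0.348], [0.0, 0.0, 0.0, 1.0]]
```

Request:
{"fn": "drive_tool", "kwargs": {
  "motion": [
    [[0.001,-0.0025,0,0,0,0,1],[0,0,0.03,0,0,0,1],[0,0,0.025,0,0,0,1],[0,0,0.02,0,0,0,1],[0,0,0.02,0,0,0,1],[0,0,0,0,0,0,1]]
  ]
}}

```text
t: 22.22
tool_pos: [0.5156, -0.0148, 0.1667]
eef_rot: [-0.001, 0.675, 0.738, -0.0]
wrist_force: [0.2, -0.7, -1.7]
grip_width: 0.0227
gripper_force: 59.2
```

Request:
{"fn": "drive_tool", "kwargs": {
  "motion": [
    [[0,0,0.02,0,0,0,1],[0,0,0.02,0,0,0,1],[0,0,0.02,0,0,0,1],[0,0,0.01,0,0,0,1],[0,0,0.008,0,0,0,1],[0,0,0.005,0,0,0,1]]
  ]
}}

```text
t: 22.98
tool_pos: [0.5159, -0.015, 0.1343]
eef_rot: [0.0, 0.675, 0.738, 0.0]
wrist_force: [-1.7, -0.4, 5.1]
grip_width: 0.0228
gripper_force: 60.0
```

Request:
{"fn": "drive_tool", "kwargs": {
  "motion": [
    [[0,0,0.01,0,0,0,1],[0,0,0.01,0,0,0,1]]
  ]
}}

```text
t: 23.22
tool_pos: [0.5159, -0.0149, 0.1263]
eef_rot: [0.0, 0.675, 0.738, 0.0]
wrist_force: [-2.3, 1.1, 4.9]
grip_width: 0.0228
gripper_force: 60.0
```

Past the slug level: this well is clear. Push on to the bottom.

Request:
{"fn": "drive_tool", "kwargs": {
  "motion": [
    [[0,0,0.01,0,0,0,1],[0,0,0.008,0,0,0,1],[0,0,0.005,0,0,0,1],[0,0,0,0,0,0,1]]
  ]
}}

```text
t: 23.72
tool_pos: [0.5158, -0.0149, 0.1168]
eef_rot: [0.0, 0.675, 0.738, 0.0]
wrist_force: [-1.2, 0.0, 1.7]
grip_width: 0.0229
gripper_force: 59.6
```

Request:
{"fn": "drive_tool", "kwargs": {
  "motion": [
    [[0,0,0.004,0,0,0,1],[0,0,0.004,0,0,0,1],[0,0,0.003,0,0,0,1],[0,0,0,0,0,0,1]]
  ]
}}

```text
t: 24.22
tool_pos: [0.5168, -0.0153, 0.116]
eef_rot: [0.002, 0.675, 0.738, 0.001]
wrist_force: [-8.2, -0.2, 33.4]
grip_width: 0.0228
gripper_force: 64.4
```

Request:
{"fn": "drive_tool", "kwargs": {
  "motion": [
    [[0,0,-0.008,0,0,0,1],[0,0,0,0,0,0,-0.3],[0,0,0,0,0,0,-0.3],[0,0,0,0,0,0,-0.3],[0,0,0,0,0,0,-0.3],[0,0,-0.08,0,0,0,-0.3],[0,0,-0.12,0,0,0,-0.3],[0,0,-0.12,0,0,0,-0.3],[0,0,-0.12,0,0,0,-0.3],[0,0,0,0,0,0,-0.3]]
  ]
}}

```text
t: 25.48
tool_pos: [0.5168, -0.0151, 0.295]
eef_rot: [0.003, 0.675, 0.738, 0.002]
wrist_force: [-0.6, 0.1, -0.6]
grip_width: 0.0555
gripper_force: 0.0
```

```bash
python3 - <<'E'
from h import *
im=env.capture("wrist"); cv2.imwrite("pics/w8.png",im); cv2.imwrite("pics/w8c.png",cv2.resize(im[40:330,240:400],None,fx=2,fy=2,interpolation=cv2.INTER_CUBIC))
s=env.capture("scene"); cv2.imwrite("pics/s8.png",s)
a=cv2.resize(s[150:250,240:370],None,fx=3,fy=3,interpolation=cv2.INTER_CUBIC); b=cv2.imread("pics/w8c.png"); 
o=np.zeros((580,720,3),np.uint8); o[:300,:390]=a; o[:580,400:720]=b; cv2.imwrite("pics/m8.png",o)
print(proj("scene",(.5163,-.0154,.085)),proj("scene",(.5163,-.0154,.155)))
plan(.527,.3365,.30,-78)
E
```

```text
[294.59123481 195.08677759] [293.76975125 173.84848744]
t 25.6 pos [ 0.5156 -0.0149  0.291 ] cur yaw 5.12 turn az 1.847 tilt corr [-0.001 -0.     0.   ] shift [ 0.2105 -0.8533 -0.0224] F [ 0.1  0.3 -0.7] w 0.0554 gf 0.0
```

View pics/m8.png

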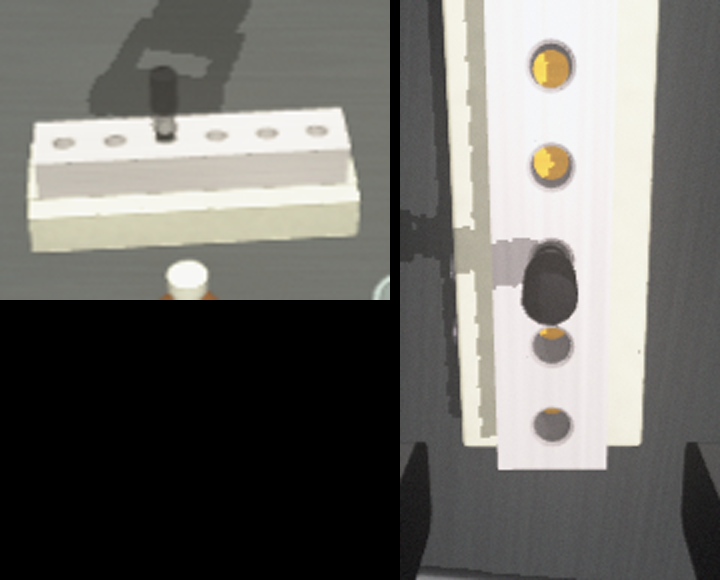

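Request:
{"fn": "drive_tool", "kwargs": {
  "motion": [
    [[0,0,-0.01,0,0,0.185,-0.3],[0,0,-0.01,0,0,0.185,-0.3],[0,0,0,0,0,0.185,-0.3],[0,0,0,0,0,0.185,-0.3],[0,0,0,0,0,0.185,-0.3],[0,0,0,0,0,0.185,-0.3],[0,0,0,0,0,0.185,-0.3],[0,0,0,0,0,0.185,-0.3],[0,0,0,0,0,0.185,-0.3],[0,0,0,0,0,0.182,-0.3]]
  ]
}}

```text
t: 26.82
tool_pos: [0.5154, -0.0148, 0.2979]
eef_rot: [-0.001, 0.995, 0.102, -0.002]
wrist_force: [0.1, 0.1, -1.0]
grip_width: 0.0554
gripper_force: 0.0
```

Request:
{"fn": "drive_tool", "kwargs": {
  "motion": [
    [[0.026,-0.107,0,0,0,0,-0.3],[0.026,-0.107,0,0,0,0,-0.3],[0.026,-0.107,0,0,0,0,-0.3],[0.026,-0.107,0,0,0,0,-0.3],[0.026,-0.107,0,0,0,0,-0.3],[0.026,-0.107,0,0,0,0,-0.3],[0.026,-0.107,0,0,0,0,-0.3],[0.026,-0.106,0,0,0,0,-0.3],[0,0,0,0,0,0,-0.3],[0,0,0,0,0,0,-0.3]]
  ]
}}

```text
t: 28.08
tool_pos: [0.5259, 0.3364, 0.2983]
eef_rot: [0.0, 0.995, 0.104, -0.001]
wrist_force: [-0.7, -1.3, 0.2]
grip_width: 0.0554
gripper_force: 0.0
```

```bash
python3 - <<'E'
from det import *
im=env.capture("wrist"); cv2.imwrite("pics/w9.png",im)
# column profile dark spans around the row axis, in rows
col=np.median(im.max(2)[:,310:322],axis=1); d=(col<110).astype(int); e=np.flatnonzero(np.diff(np.r_[0,d,0])); print(e.reshape(-1,2).tolist())
for n,p in dict(a=(.581,.3485,.15),b=(.5263,.3372,.15),d=(.4175,.314,.15)).items(): print(n,proj("wrist",p).round(1))
plan(.5263,.3372,.1115,-78)
E
```

```text
[[0, 80], [100, 130], [159, 197], [248, 400]]
a [315.  118.2]
b [314.9 186.3]
d [315.3 300.7]
t 28.1 pos [0.5261 0.3361 0.2988] cur yaw -78.05 turn az -0.001 tilt corr [0.001 0.002 0.   ] shift [ 0.0011 -0.0027  0.4683] F [ 0.1 -0.4 -0.3] w 0.0554 gf 0.0
```

Request:
{"fn": "drive_tool", "kwargs": {
  "motion": [
    [[0.004,-0.0025,0.08,0,0,0,-0.3],[0,0,0.1,0,0,0,-0.3],[0,0,0.1,0,0,0,-0.3],[0,0,0.1,0,0,0,-0.3],[0,0,0.088,0,0,0,-0.3],[0,0,0,0,0,0,-0.3],[0,0,0,0,0,0,1],[0,0,0,0,0,0,1],[0,0,0,0,0,0,1],[0,0,0,0,0,0,1],[0,0,0,0,0,0,1]]
  ]
}}

```text
t: 29.5
tool_pos: [0.5283, 0.3384, 0.1146]
eef_rot: [-0.0, 0.995, 0.105, 0.002]
wrist_force: [0.0, -0.6, 5.8]
grip_width: 0.0228
gripper_force: 58.6
```

Request:
{"fn": "drive_tool", "kwargs": {
  "motion": [
    [[0,0,-0.05,0,0,0,1],[0,0,-0.1,0,0,0,1],[0,0,-0.1,0,0,0,1],[0,0,-0.1,0,0,0,1],[0,0,-0.1,0,0,0,1],[0,0,0,0,0,-0.185,1],[0,0,0,0,0,-0.185,1],[0,0,0,0,0,-0.185,1],[0,0,0,0,0,-0.185,1],[0,0,0,0,0,-0.185,1]]
  ]
}}

```text
t: 30.75
tool_pos: [0.5273, 0.3382, 0.293]
eef_rot: [0.0, 0.891, 0.453, 0.0]
wrist_force: [0.3, 0.0, -0.7]
grip_width: 0.0227
gripper_force: 59.0
```

Request:
{"fn": "drive_tool", "kwargs": {
  "motion": [
    [[0,0,0,0,0,-0.185,1],[0,0,0,0,0,-0.185,1],[0,0,0,0,0,-0.185,1],[0,0,0,0,0,-0.185,1],[0,0,0,0,0,-0.182,1],[0,0,0,0,0,0,1]]
  ]
}}

```text
t: 31.5
tool_pos: [0.5273, 0.3382, 0.2929]
eef_rot: [0.0, 0.675, 0.738, 0.0]
wrist_force: [-0.9, 0.2, -1.9]
grip_width: 0.0226
gripper_force: 59.0
```

```bash
python3 - <<'E'
from h import *
plan(.5117,.0308,.206,5.1)
E
```

```text
t 31.5 pos [0.5273 0.3382 0.2929] cur yaw 5.05 turn az -0.001 tilt corr [ 0.001 -0.    -0.   ] shift [-0.762  -0.1072  0.2173] F [-0.9  0.2 -1.9] w 0.0226 gf 59.0
```

Request:
{"fn": "drive_tool", "kwargs": {
  "motion": [
    [[-0.109,-0.0153,0,0,0,0,1],[-0.109,-0.0153,0,0,0,0,1],[-0.109,-0.0153,0,0,0,0,1],[-0.109,-0.0153,0,0,0,0,1],[-0.109,-0.0153,0,0,0,0,1],[-0.109,-0.0153,0,0,0,0,1],[-0.108,-0.0153,0,0,0,0,1],[0,0,0.1,0,0,0,1],[0,0,0.1,0,0,0,1],[0,0,0.01,0,0,0,1],[0,0,0,0,0,0,1],[0,0,0,0,0,0,1]]
  ]
}}

```text
t: 33.0
tool_pos: [0.5126, 0.0308, 0.2102]
eef_rot: [0.001, 0.675, 0.738, 0.001]
wrist_force: [-0.2, 0.4, -1.4]
grip_width: 0.0227
gripper_force: 59.2
```

```bash
cat >> det.py <<'E'
def tipcmp(im):
    "rod: edges across at rows below the tip; columns; well far rim row"
    g=cv2.GaussianBlur(im,(3,3),0).max(2).astype(int)
    for v in(212,218,224):
        j=np.flatnonzero(g[v,285:350]<130)+285; print(v,j.min(),j.max(),end=" | ")
    print("\ncol 313-320 rows 178-204:",im[178:206,313:321].max(2).mean(1).round().astype(int).tolist())
E
python3 - <<'E'
from det import *
im=cv2.imread("pics/w7.png"); tipcmp(im)
plan(.5117,.0308,.208,5.1)
im=env.capture("wrist"); cv2.imwrite("pics/w10.png",im); tipcmp(im); 
for w in wells(im,np.array(env.camera_model("wrist")["T"])): print(np.round(w,4).tolist())
E
```

```text
212 306 327 | 218 306 328 | 224 306 329 | 
col 313-320 rows 178-204: [243, 242, 241, 221, 191, 192, 194, 193, 194, 196, 196, 189, 186, 184, 179, 148, 119, 119, 112, 108, 108, 108, 107, 108, 107, 106, 106, 106]
t 33.0 pos [0.5126 0.0308 0.2102] cur yaw 5.10 turn az -0.000 tilt corr [0.004 0.001 0.   ] shift [ 0.0002 -0.0023  0.0055] F [-0.2  0.4 -1.4] w 0.0227 gf 59.2
212 308 328 | 218 307 329 | 224 306 330 | 
col 313-320 rows 178-204: [243, 241, 221, 198, 204, 202, 221, 222, 221, 214, 214, 202, 203, 200, 191, 178, 161, 116, 109, 108, 106, 108, 106, 107, 106, 107, 106, 105]
[316.6253, 133.9, 22.6175, 25.829, 0.508, 0.0765]
[315.7934, 68.1968, 26.1761, 28.2417, 0.5034, 0.1216]
```

Request:
{"fn": "drive_tool", "kwargs": {
  "motion": [
    [[0.001,-0.003,0,0,0,0,1],[0,0,0.03,0,0,0,1],[0,0,0.025,0,0,0,1],[0,0,0.02,0,0,0,1],[0,0,0.02,0,0,0,1],[0,0,0,0,0,0,1]]
  ]
}}

```text
t: 33.8
tool_pos: [0.5104, 0.0311, 0.1698]
eef_rot: [-0.0, 0.675, 0.738, -0.0]
wrist_force: [0.2, 0.0, -2.2]
grip_width: 0.0224
gripper_force: 59.2
```

Request:
{"fn": "drive_tool", "kwargs": {
  "motion": [
    [[0,0,0.02,0,0,0,1],[0,0,0.02,0,0,0,1],[0,0,0.015,0,0,0,1],[0,0,0.01,0,0,0,1]]
  ]
}}

```text
t: 34.3
tool_pos: [0.511, 0.031, 0.1447]
eef_rot: [0.0, 0.675, 0.738, 0.0]
wrist_force: [-1.5, -0.3, 5.7]
grip_width: 0.0227
gripper_force: 60.0
```

Request:
{"fn": "drive_tool", "kwargs": {
  "motion": [
    [[0,0,0.007,0,0,0,1],[0,0,0.007,0,0,0,1],[0,0,0.007,0,0,0,1],[0,0,0,0,0,0,1]]
  ]
}}

```text
t: 34.8
tool_pos: [0.5118, 0.0309, 0.1392]
eef_rot: [0.002, 0.675, 0.738, 0.001]
wrist_force: [-5.6, 1.0, 28.4]
grip_width: 0.0227
gripper_force: 62.8
```

Request:
{"fn": "drive_tool", "kwargs": {
  "motion": [
    [[0,0,-0.03,0,0,0,1],[0,0,-0.08,0,0,0,1],[0,0,-0.08,0,0,0,1],[0,0,0,0,0,0,1],[0.06,0,0,0,0,0,1],[0.055,0,0,0,0,0,1],[0,0,0,0,0,0,1],[0,0,0,0,0,0,1]]
  ]
}}

```text
t: 35.8
tool_pos: [0.5064, 0.0765, 0.2112]
eef_rot: [-0.0, 0.675, 0.738, -0.001]
wrist_force: [0.1, -0.3, -1.2]
grip_width: 0.0224
gripper_force: 59.4
```

```bash
python3 - <<'E'
from det import *
plan(.507,.0767,.208,5.1)
im=env.capture("wrist"); cv2.imwrite("pics/w11.png",im); tipcmp(im); 
for w in wells(im,np.array(env.camera_model("wrist")["T"])): print(np.round(w,4).tolist())
E
```

```text
t 35.8 pos [0.5064 0.0765 0.2112] cur yaw 5.11 turn az 0.000 tilt corr [-0.002  0.     0.   ] shift [0.0005 0.0016 0.0081] F [ 0.1 -0.3 -1.2] w 0.0224 gf 59.4
212 308 328 | 218 307 329 | 224 306 329 | 
col 313-320 rows 178-204: [244, 242, 221, 206, 205, 215, 216, 216, 217, 218, 212, 210, 192, 175, 154, 128, 126, 122, 113, 110, 109, 109, 109, 109, 108, 109, 108, 109]
[319.399, 379.3942, 15.3381, 19.689, 0.5242, -0.1052]
[320.2262, 133.6309, 22.3538, 25.4236, 0.5042, 0.1223]
```

Request:
{"fn": "drive_tool", "kwargs": {
  "motion": [
    [[0,0.0025,0,0,0,0,1],[0,0,0.03,0,0,0,1],[0,0,0.025,0,0,0,1],[0,0,0.02,0,0,0,1],[0,0,0.02,0,0,0,1],[0,0,0,0,0,0,1]]
  ]
}}

```text
t: 36.6
tool_pos: [0.5073, 0.077, 0.1735]
eef_rot: [-0.0, 0.675, 0.738, -0.0]
wrist_force: [0.3, 0.1, -0.8]
grip_width: 0.0228
gripper_force: 59.4
```

Request:
{"fn": "drive_tool", "kwargs": {
  "motion": [
    [[0,0,0.02,0,0,0,1],[0,0,0.02,0,0,0,1],[0,0,0.015,0,0,0,1],[0,0,0.01,0,0,0,1]]
  ]
}}

```text
t: 37.1
tool_pos: [0.5077, 0.077, 0.1482]
eef_rot: [0.0, 0.675, 0.738, 0.0]
wrist_force: [-2.4, -0.6, 4.4]
grip_width: 0.0226
gripper_force: 60.0
```

Request:
{"fn": "drive_tool", "kwargs": {
  "motion": [
    [[0,0,0.007,0,0,0,1],[0,0,0.007,0,0,0,1],[0,0,0.007,0,0,0,1],[0,0,0,0,0,0,1]]
  ]
}}

```text
t: 37.6
tool_pos: [0.5076, 0.077, 0.1397]
eef_rot: [0.0, 0.675, 0.738, -0.0]
wrist_force: [-0.8, -0.3, 1.5]
grip_width: 0.0225
gripper_force: 59.9
```

Request:
{"fn": "drive_tool", "kwargs": {
  "motion": [
    [[0,0,0.01,0,0,0,1],[0,0,0.01,0,0,0,1],[0,0,0.01,0,0,0,1]]
  ]
}}

```text
t: 37.98
tool_pos: [0.5077, 0.077, 0.1279]
eef_rot: [0.0, 0.675, 0.738, 0.0]
wrist_force: [-1.9, 0.5, 5.0]
grip_width: 0.0225
gripper_force: 60.0
```

Request:
{"fn": "drive_tool", "kwargs": {
  "motion": [
    [[0,0,0.01,0,0,0,1],[0,0,0.006,0,0,0,1],[0,0,0.005,0,0,0,1],[0,0,0,0,0,0,1]]
  ]
}}

```text
t: 38.48
tool_pos: [0.5077, 0.077, 0.1195]
eef_rot: [0.0, 0.675, 0.738, 0.0]
wrist_force: [-1.9, -0.8, 6.0]
grip_width: 0.0226
gripper_force: 60.2
```

Request:
{"fn": "drive_tool", "kwargs": {
  "motion": [
    [[0,0,0.004,0,0,0,1],[0,0,0.004,0,0,0,1],[0,0,0,0,0,0,1]]
  ]
}}

```text
t: 38.85
tool_pos: [0.5086, 0.077, 0.1192]
eef_rot: [0.001, 0.675, 0.738, 0.001]
wrist_force: [-7.8, 0.2, 31.5]
grip_width: 0.0223
gripper_force: 63.7
```

Request:
{"fn": "drive_tool", "kwargs": {
  "motion": [
    [[0,0,-0.008,0,0,0,1],[0,0,0,0,0,0,-0.3],[0,0,0,0,0,0,-0.3],[0,0,0,0,0,0,-0.3],[0,0,0,0,0,0,-0.3],[0,0,-0.08,0,0,0,-0.3],[0,0,-0.12,0,0,0,-0.3],[0,0,-0.12,0,0,0,-0.3],[0,0,-0.13,0,0,0,-0.3],[0,0,0,0,0,0,-0.3]]
  ]
}}

```text
t: 40.1
tool_pos: [0.5087, 0.077, 0.3029]
eef_rot: [0.003, 0.675, 0.738, 0.002]
wrist_force: [-0.0, 0.8, -0.9]
grip_width: 0.0554
gripper_force: 0.0
```

Request:
{"fn": "drive_tool", "kwargs": {
  "motion": [
    [[0,0,0,0,0,0.185,-0.3],[0,0,0,0,0,0.185,-0.3],[0,0,0,0,0,0.185,-0.3],[0,0,0,0,0,0.185,-0.3],[0,0,0,0,0,0.185,-0.3],[0,0,0,0,0,0.185,-0.3],[0,0,0,0,0,0.185,-0.3],[0,0,0,0,0,0.185,-0.3],[0,0,0,0,0,0.185,-0.3],[0,0,0,0,0,0.182,-0.3]]
  ]
}}

```text
t: 41.35
tool_pos: [0.5073, 0.077, 0.2981]
eef_rot: [-0.0, 0.995, 0.102, -0.001]
wrist_force: [0.2, 0.6, 0.4]
grip_width: 0.055
gripper_force: 0.0
```

```bash
python3 - <<'E'
from det import *
plan(.4183,.3142,.30,-78)
E
```

```text
t 41.4 pos [0.5073 0.077  0.2981] cur yaw -78.27 turn az -0.006 tilt corr [-0.001  0.002  0.   ] shift [-0.0944 -0.6263 -0.0048] F [0.2 0.6 0.4] w 0.0550 gf 0.0
```

Request:
{"fn": "drive_tool", "kwargs": {
  "motion": [
    [[-0.016,-0.104,0,0,0,0,-0.3],[-0.016,-0.104,0,0,0,0,-0.3],[-0.016,-0.104,0,0,0,0,-0.3],[-0.016,-0.104,0,0,0,0,-0.3],[-0.016,-0.104,0,0,0,0,-0.3],[-0.015,-0.105,0,0,0,0,-0.3],[0,0,0,0,0,0,-0.3],[0,0,0,0,0,0,-0.3]]
  ]
}}

```text
t: 42.35
tool_pos: [0.4184, 0.3133, 0.2985]
eef_rot: [0.0, 0.995, 0.105, -0.001]
wrist_force: [-0.1, 0.3, -0.2]
grip_width: 0.0558
gripper_force: 0.0
```

```bash
python3 - <<'E'
from det import *
im=env.capture("wrist"); cv2.imwrite("pics/w12.png",im)
col=np.median(im.max(2)[:,310:322],axis=1); d=(col<110).astype(int); e=np.flatnonzero(np.diff(np.r_[0,d,0])); print(e.reshape(-1,2).tolist())
row=im.max(2)[185]; j=np.flatnonzero(row[280:350]<95)+280; print(j.min() if len(j) else None,j.max() if len(j) else None)
print(proj("wrist",(.4183,.3142,.15)))
plan(.4183,.3142,.112,-78)
E
```

```text
[[161, 400]]
280 349
[314.64032412 187.02197395]
t 42.4 pos [0.4186 0.313  0.2987] cur yaw -78.04 turn az -0.001 tilt corr [ 0.001  0.001 -0.   ] shift [-2.000e-04 -3.200e-03  4.668e-01] F [ 0.5 -0.2 -0.1] w 0.0557 gf 0.0
```

Request:
{"fn": "drive_tool", "kwargs": {
  "motion": [
    [[0,-0.0025,0.08,0,0,0,-0.3],[0,0,0.1,0,0,0,-0.3],[0,0,0.1,0,0,0,-0.3],[0,0,0.1,0,0,0,-0.3],[0,0,0.088,0,0,0,-0.3],[0,0,0,0,0,0,-0.3],[0,0,0,0,0,0,1],[0,0,0,0,0,0,1],[0,0,0,0,0,0,1],[0,0,0,0,0,0,1],[0,0,0,0,0,0,1]]
  ]
}}

```text
t: 43.78
tool_pos: [0.4191, 0.315, 0.1138]
eef_rot: [-0.0, 0.995, 0.105, 0.002]
wrist_force: [-0.8, -0.4, 7.0]
grip_width: 0.0229
gripper_force: 58.9
```

Request:
{"fn": "drive_tool", "kwargs": {
  "motion": [
    [[0,0,-0.05,0,0,0,1],[0,0,-0.1,0,0,0,1],[0,0,-0.1,0,0,0,1],[0,0,-0.1,0,0,0,1],[0,0,-0.1,0,0,0,1],[0,0,0,0,0,-0.185,1],[0,0,0,0,0,-0.185,1],[0,0,0,0,0,-0.185,1],[0,0,0,0,0,-0.185,1],[0,0,0,0,0,-0.185,1]]
  ]
}}

```text
t: 45.02
tool_pos: [0.4181, 0.3146, 0.2926]
eef_rot: [0.0, 0.891, 0.453, 0.0]
wrist_force: [-0.6, -1.0, -1.2]
grip_width: 0.0224
gripper_force: 59.2
```

Request:
{"fn": "drive_tool", "kwargs": {
  "motion": [
    [[0,0,0,0,0,-0.185,1],[0,0,0,0,0,-0.185,1],[0,0,0,0,0,-0.185,1],[0,0,0,0,0,-0.185,1],[0,0,0,0,0,-0.182,1],[0,0,0,0,0,0,1]]
  ]
}}

```text
t: 45.78
tool_pos: [0.4181, 0.3146, 0.2925]
eef_rot: [0.0, 0.675, 0.738, 0.0]
wrist_force: [0.4, -0.5, -2.2]
grip_width: 0.0227
gripper_force: 59.2
```

```bash
python3 - <<'E'
from h import *
plan(.5035,.1225,.21,5.1)
E
```

```text
t 45.8 pos [0.4181 0.3146 0.2925] cur yaw 5.05 turn az -0.001 tilt corr [ 0.001 -0.     0.   ] shift [-0.4973  0.1699  0.2064] F [ 0.4 -0.5 -2.2] w 0.0227 gf 59.2
```

Request:
{"fn": "drive_tool", "kwargs": {
  "motion": [
    [[-0.1,0.034,0,0,0,0,1],[-0.1,0.034,0,0,0,0,1],[-0.1,0.034,0,0,0,0,1],[-0.1,0.034,0,0,0,0,1],[-0.097,0.034,0,0,0,0,1],[0,0,0.1,0,0,0,1],[0,0,0.1,0,0,0,1],[0,0,0.008,0,0,0,1],[0,0,0,0,0,0,1],[0,0,0,0,0,0,1]]
  ]
}}

```text
t: 47.02
tool_pos: [0.5044, 0.1228, 0.2107]
eef_rot: [0.001, 0.675, 0.738, 0.001]
wrist_force: [-0.1, 0.4, -2.0]
grip_width: 0.0228
gripper_force: 59.2
```

```bash
python3 - <<'E'
from det import *
plan(.5035,.1225,.21,5.1)
im=env.capture("wrist"); cv2.imwrite("pics/w13.png",im); tipcmp(im); T=np.array(env.camera_model("wrist")["T"])
for w in wells(im,T): print(np.round(w,4).tolist())
# block edges at the row 230: bright span
for v in(200,240): 
    r=im[v].min(1); print(v,np.flatnonzero(r>225)[[0,-1]], [int(x) for x in r[240:400:4]])
E
```

```text
t 47.0 pos [0.5044 0.1228 0.2107] cur yaw 5.10 turn az -0.000 tilt corr [0.004 0.    0.   ] shift [-0.0006 -0.0023  0.0016] F [-0.1  0.4 -2. ] w 0.0228 gf 59.2
212 307 327 | 218 307 328 | 224 306 329 | 
col 313-320 rows 178-204: [247, 246, 240, 204, 205, 204, 205, 204, 198, 200, 202, 194, 191, 190, 186, 157, 129, 127, 118, 112, 112, 111, 112, 113, 112, 112, 112, 111]
200 [260 375] [83, 89, 87, 65, 118, 229, 227, 180, 161, 160, 175, 170, 174, 182, 175, 177, 155, 118, 102, 102, 100, 112, 160, 242, 242, 243, 243, 244, 244, 234, 235, 236, 236, 235, 149, 98, 99, 95, 94, 94]
240 [261 372] [89, 89, 91, 73, 62, 217, 229, 227, 154, 159, 232, 177, 173, 178, 175, 173, 56, 56, 93, 96, 95, 96, 60, 224, 244, 243, 243, 243, 246, 233, 232, 233, 234, 228, 97, 94, 89, 88, 89, 89]
```

Request:
{"fn": "drive_tool", "kwargs": {
  "motion": [
    [[0,-0.0025,0,0,0,0,1],[0,0,0.03,0,0,0,1],[0,0,0.025,0,0,0,1],[0,0,0.02,0,0,0,1],[0,0,0.02,0,0,0,1],[0,0,0,0,0,0,1]]
  ]
}}

```text
t: 47.82
tool_pos: [0.5024, 0.1226, 0.1702]
eef_rot: [-0.0, 0.675, 0.738, -0.0]
wrist_force: [-0.7, -0.3, -1.0]
grip_width: 0.0227
gripper_force: 59.2
```

Request:
{"fn": "drive_tool", "kwargs": {
  "motion": [
    [[0,0,0.02,0,0,0,1],[0,0,0.02,0,0,0,1],[0,0,0.015,0,0,0,1],[0,0,0.01,0,0,0,1]]
  ]
}}

```text
t: 48.32
tool_pos: [0.5027, 0.1226, 0.145]
eef_rot: [0.0, 0.675, 0.738, 0.0]
wrist_force: [-2.2, -0.0, 4.6]
grip_width: 0.0226
gripper_force: 60.0
```

Request:
{"fn": "drive_tool", "kwargs": {
  "motion": [
    [[0,0,0.007,0,0,0,1],[0,0,0.007,0,0,0,1],[0,0,0.007,0,0,0,1],[0,0,0,0,0,0,1]]
  ]
}}

```text
t: 48.82
tool_pos: [0.5033, 0.1226, 0.1386]
eef_rot: [0.001, 0.675, 0.738, 0.001]
wrist_force: [-6.0, -0.2, 19.1]
grip_width: 0.0226
gripper_force: 62.1
```

Request:
{"fn": "drive_tool", "kwargs": {
  "motion": [
    [[0,0,-0.03,0,0,0,1],[0,0,-0.1,0,0,0,1],[0,0,-0.12,0,0,0,1],[0,0,-0.13,0,0,0,1],[0,0,-0.02,0,0,0,1],[0,0,0,0,0,0,1],[-0.1,0,0,0,0,0,1],[-0.12,0,0,0,0,0,1],[-0.12,0,0,0,0,0,1],[-0.12,0,0,0,0,0,1],[0,0,0,0,0,0,1]]
  ]
}}

```text
t: 50.2
tool_pos: [0.5187, -0.0632, 0.294]
eef_rot: [-0.002, 0.676, 0.737, -0.001]
wrist_force: [0.2, 0.8, -1.9]
grip_width: 0.0228
gripper_force: 59.6
```

Request:
{"fn": "drive_tool", "kwargs": {
  "motion": [
    [[0,0,0.1,0,0,0,1],[0,0,0.1,0,0,0,1],[0,0,0,0,0,0,1],[0,0,0,0,0,0,1]]
  ]
}}

```text
t: 50.7
tool_pos: [0.5195, -0.0604, 0.2176]
eef_rot: [0.001, 0.675, 0.738, 0.0]
wrist_force: [-0.1, 0.4, -1.1]
grip_width: 0.0223
gripper_force: 59.5
```

```bash
python3 - <<'E'
from det import *
plan(.5198,-.061,.21,5.1)
im=env.capture("wrist"); cv2.imwrite("pics/w14.png",im); tipcmp(im); T=np.array(env.camera_model("wrist")["T"])
for w in wells(im,T): print(np.round(w,4).tolist())
E
```

```text
t 50.7 pos [ 0.5195 -0.0604  0.2176] cur yaw 5.15 turn az 0.001 tilt corr [0.001 0.001 0.   ] shift [-0.0015  0.0006  0.019 ] F [-0.1  0.4 -1.1] w 0.0223 gf 59.5
212 307 327 | 218 307 328 | 224 306 329 | 
col 313-320 rows 178-204: [235, 197, 194, 201, 203, 203, 204, 205, 200, 188, 186, 179, 144, 118, 120, 120, 120, 121, 113, 107, 107, 108, 107, 106, 106, 106, 106, 105]
[318.1739, 69.5848, 24.9813, 27.2101, 0.5123, 0.0298]
```

```bash
python3 - <<'E'
from det import *
for n in("w7","w10","w11","w13","w14"):
    im=cv2.imread(f"pics/{n}.png"); p=im[186:270,312:324].max(2).mean(1).round().astype(int); print(n,p.tolist())
E
```

```text
w7 [195, 198, 198, 189, 185, 178, 167, 140, 119, 119, 114, 110, 110, 110, 108, 108, 107, 107, 107, 107, 107, 106, 106, 106, 107, 105, 106, 105, 104, 105, 104, 104, 104, 105, 104, 103, 104, 103, 103, 101, 101, 102, 100, 101, 99, 84, 64, 61, 61, 61, 60, 64, 77, 96, 98, 97, 96, 97, 96, 96, 96, 96, 94, 95, 90, 66, 52, 54, 52, 52, 51, 48, 50, 49, 48, 48, 47, 46, 46, 46, 46, 44, 45, 44]
w10 [213, 207, 209, 201, 202, 199, 190, 170, 149, 117, 111, 109, 108, 108, 107, 107, 105, 107, 106, 106, 105, 106, 104, 104, 106, 105, 104, 104, 104, 102, 102, 103, 102, 101, 102, 102, 101, 101, 100, 99, 99, 100, 99, 96, 75, 61, 59, 60, 60, 60, 66, 86, 97, 96, 96, 96, 97, 96, 95, 95, 94, 94, 91, 70, 51, 50, 51, 50, 50, 49, 48, 48, 47, 47, 48, 46, 46, 45, 45, 42, 43, 42, 42, 41]
w11 [211, 213, 209, 207, 189, 174, 153, 127, 127, 124, 116, 112, 110, 110, 110, 110, 108, 109, 109, 109, 108, 107, 108, 108, 108, 108, 107, 107, 107, 107, 107, 105, 106, 104, 105, 105, 104, 106, 104, 104, 104, 104, 103, 102, 79, 65, 64, 64, 64, 63, 71, 90, 101, 101, 101, 100, 101, 101, 99, 99, 99, 99, 95, 74, 56, 55, 55, 54, 54, 54, 53, 53, 52, 51, 51, 51, 51, 49, 50, 49, 47, 46, 46, 46]
w13 [200, 202, 203, 196, 192, 184, 175, 148, 128, 128, 121, 116, 114, 114, 114, 114, 113, 113, 113, 111, 112, 113, 112, 113, 112, 111, 112, 110, 110, 110, 111, 109, 109, 110, 110, 109, 109, 108, 108, 108, 108, 108, 107, 107, 104, 86, 68, 67, 67, 66, 66, 69, 89, 103, 104, 104, 104, 104, 103, 104, 102, 102, 102, 101, 96, 59, 58, 57, 56, 54, 56, 55, 54, 53, 51, 52, 51, 51, 50, 49, 49, 49, 48, 48]
w14 [202, 190, 185, 171, 138, 120, 121, 121, 121, 122, 116, 110, 109, 109, 108, 107, 106, 106, 106, 105, 105, 105, 107, 105, 106, 105, 105, 104, 104, 104, 104, 104, 104, 103, 103, 104, 103, 103, 103, 102, 103, 103, 102, 102, 99, 78, 62, 60, 60, 60, 60, 63, 84, 98, 99, 99, 98, 98, 98, 98, 98, 98, 97, 97, 92, 54, 52, 52, 51, 52, 51, 49, 50, 48, 48, 47, 47, 46, 46, 46, 46, 45, 44, 44]
```

Request:
{"fn": "drive_tool", "kwargs": {
  "motion": [
    [[-0.001,0.001,0.018,0,0,0,1],[0,0,0.03,0,0,0,1],[0,0,0.025,0,0,0,1],[0,0,0.02,0,0,0,1],[0,0,0.02,0,0,0,1],[0,0,0,0,0,0,1]]
  ]
}}

```text
t: 51.5
tool_pos: [0.5193, -0.061, 0.1707]
eef_rot: [-0.001, 0.675, 0.738, -0.0]
wrist_force: [-1.0, -0.5, -1.3]
grip_width: 0.0228
gripper_force: 59.5
```

Request:
{"fn": "drive_tool", "kwargs": {
  "motion": [
    [[0,0,0.02,0,0,0,1],[0,0,0.02,0,0,0,1],[0,0,0.015,0,0,0,1],[0,0,0.01,0,0,0,1]]
  ]
}}

```text
t: 52.0
tool_pos: [0.5196, -0.0611, 0.1454]
eef_rot: [0.0, 0.675, 0.738, -0.0]
wrist_force: [-1.8, -0.5, 6.3]
grip_width: 0.0227
gripper_force: 60.2
```

Request:
{"fn": "drive_tool", "kwargs": {
  "motion": [
    [[0,0,0.007,0,0,0,1],[0,0,0.007,0,0,0,1],[0,0,0.007,0,0,0,1],[0,0,0,0,0,0,1]]
  ]
}}

```text
t: 52.5
tool_pos: [0.5195, -0.061, 0.1369]
eef_rot: [0.0, 0.675, 0.738, 0.0]
wrist_force: [-0.7, -0.4, 1.1]
grip_width: 0.0228
gripper_force: 60.1
```

Clear well; on to the bottom (expected TCP ≈ 0.119).

Request:
{"fn": "drive_tool", "kwargs": {
  "motion": [
    [[0,0,0.012,0,0,0,1],[0,0,0.012,0,0,0,1],[0,0,0.01,0,0,0,1],[0,0,0.006,0,0,0,1],[0,0,0.004,0,0,0,1],[0,0,0,0,0,0,1]]
  ]
}}

```text
t: 53.25
tool_pos: [0.5195, -0.061, 0.1192]
eef_rot: [0.0, 0.675, 0.738, 0.0]
wrist_force: [-0.8, -0.7, 2.2]
grip_width: 0.0229
gripper_force: 60.0
```

Request:
{"fn": "drive_tool", "kwargs": {
  "motion": [
    [[0,0,0.004,0,0,0,1],[0,0,0.004,0,0,0,1],[0,0,0,0,0,0,1]]
  ]
}}

```text
t: 53.62
tool_pos: [0.5203, -0.0614, 0.1185]
eef_rot: [0.001, 0.675, 0.738, 0.0]
wrist_force: [-7.0, 1.7, 24.0]
grip_width: 0.0224
gripper_force: 63.1
```

Bottomed. Release and fetch the last probe (a).

Request:
{"fn": "drive_tool", "kwargs": {
  "motion": [
    [[0,0,-0.007,0,0,0,1],[0,0,0,0,0,0,-0.3],[0,0,0,0,0,0,-0.3],[0,0,0,0,0,0,-0.3],[0,0,0,0,0,0,-0.3],[0,0,-0.08,0,0,0,-0.3],[0,0,-0.12,0,0,0,-0.3],[0,0,-0.12,0,0,0,-0.3],[0,0,-0.13,0,0,0,-0.3],[0,0,0,0,0,0,-0.3]]
  ]
}}

```text
t: 54.88
tool_pos: [0.5206, -0.0613, 0.3026]
eef_rot: [0.003, 0.675, 0.738, 0.001]
wrist_force: [0.5, 0.3, -0.4]
grip_width: 0.0555
gripper_force: 0.0
```

Request:
{"fn": "drive_tool", "kwargs": {
  "motion": [
    [[0,0,0,0,0,0.185,-0.3],[0,0,0,0,0,0.185,-0.3],[0,0,0,0,0,0.185,-0.3],[0,0,0,0,0,0.185,-0.3],[0,0,0,0,0,0.185,-0.3],[0,0,0,0,0,0.185,-0.3],[0,0,0,0,0,0.185,-0.3],[0,0,0,0,0,0.185,-0.3],[0,0,0,0,0,0.185,-0.3],[0,0,0,0,0,0.182,-0.3]]
  ]
}}

```text
t: 56.12
tool_pos: [0.5193, -0.061, 0.2977]
eef_rot: [-0.0, 0.995, 0.102, -0.001]
wrist_force: [0.9, -0.2, -0.6]
grip_width: 0.0553
gripper_force: 0.0
```

```bash
python3 - <<'E'
from det import *
plan(.581,.3485,.30,-78)
E
```

```text
t 56.1 pos [ 0.5193 -0.061   0.2977] cur yaw -78.27 turn az -0.006 tilt corr [-0.001  0.002  0.   ] shift [ 0.3637 -0.9692 -0.0058] F [ 0.9 -0.2 -0.6] w 0.0553 gf 0.0
```

Request:
{"fn": "drive_tool", "kwargs": {
  "motion": [
    [[0.036,-0.097,0,0,0,0,-0.3],[0.036,-0.097,0,0,0,0,-0.3],[0.036,-0.097,0,0,0,0,-0.3],[0.036,-0.097,0,0,0,0,-0.3],[0.036,-0.097,0,0,0,0,-0.3],[0.036,-0.097,0,0,0,0,-0.3],[0.037,-0.097,0,0,0,0,-0.3],[0.037,-0.097,0,0,0,0,-0.3],[0.037,-0.097,0,0,0,0,-0.3],[0.037,-0.097,0,0,0,0,-0.3],[0,0,0,0,0,0,-0.3],[0,0,0,0,0,0,-0.3]]
  ]
}}

```text
t: 57.62
tool_pos: [0.5812, 0.3483, 0.2979]
eef_rot: [0.0, 0.995, 0.104, -0.001]
wrist_force: [0.2, -0.2, -0.1]
grip_width: 0.0553
gripper_force: 0.0
```

```bash
python3 - <<'E'
from det import *
im=env.capture("wrist"); cv2.imwrite("pics/w15.png",im)
col=np.median(im.max(2)[:,310:322],axis=1); d=(col<110).astype(int); e=np.flatnonzero(np.diff(np.r_[0,d,0])); print(e.reshape(-1,2).tolist())
for n in("w9","w15"):
    r=cv2.imread(f"pics/{n}.png").max(2)[175]; j=np.flatnonzero(r[285:345]<80)+285; print(n,j.min(),j.max())
plan(.5826,.3495,.112,-78)
E
```

```text
[[0, 131], [160, 198], [316, 400]]
w9 305 328
w15 305 328
t 57.7 pos [0.5813 0.3479 0.2984] cur yaw -78.04 turn az -0.001 tilt corr [0.    0.001 0.   ] shift [ 0.0039 -0.0032  0.466 ] F [-0.2 -0.5  0.4] w 0.0557 gf 0.0
```

Request:
{"fn": "drive_tool", "kwargs": {
  "motion": [
    [[0.0025,-0.0025,0.08,0,0,0,-0.3],[0,0,0.1,0,0,0,-0.3],[0,0,0.1,0,0,0,-0.3],[0,0,0.1,0,0,0,-0.3],[0,0,0.088,0,0,0,-0.3],[0,0,0,0,0,0,-0.3],[0,0,0,0,0,0,1],[0,0,0,0,0,0,1],[0,0,0,0,0,0,1],[0,0,0,0,0,0,1],[0,0,0,0,0,0,1]]
  ]
}}

```text
t: 59.05
tool_pos: [0.583, 0.3501, 0.1141]
eef_rot: [-0.0, 0.995, 0.105, 0.002]
wrist_force: [0.2, -0.7, 7.2]
grip_width: 0.0225
gripper_force: 58.5
```

Request:
{"fn": "drive_tool", "kwargs": {
  "motion": [
    [[0,0,-0.05,0,0,0,1],[0,0,-0.1,0,0,0,1],[0,0,-0.1,0,0,0,1],[0,0,-0.1,0,0,0,1],[0,0,-0.1,0,0,0,1],[0,0,0,0,0,-0.185,1],[0,0,0,0,0,-0.185,1],[0,0,0,0,0,-0.185,1],[0,0,0,0,0,-0.185,1],[0,0,0,0,0,-0.185,1]]
  ]
}}

```text
t: 60.3
tool_pos: [0.5819, 0.3499, 0.2922]
eef_rot: [0.0, 0.891, 0.453, 0.0]
wrist_force: [1.8, -0.0, -1.4]
grip_width: 0.0226
gripper_force: 59.1
```

Request:
{"fn": "drive_tool", "kwargs": {
  "motion": [
    [[0,0,0,0,0,-0.185,1],[0,0,0,0,0,-0.185,1],[0,0,0,0,0,-0.185,1],[0,0,0,0,0,-0.185,1],[0,0,0,0,0,-0.182,1],[0,0,0,0,0,0,1]]
  ]
}}

```text
t: 61.05
tool_pos: [0.582, 0.3499, 0.2921]
eef_rot: [0.0, 0.675, 0.738, 0.0]
wrist_force: [0.1, -0.0, -1.3]
grip_width: 0.0226
gripper_force: 59.1
```

```bash
python3 - <<'E'
from h import *
plan(.5238,-.1067,.21,5.1)
E
```

```text
t 61.0 pos [0.582  0.3499 0.2921] cur yaw 5.05 turn az -0.001 tilt corr [ 0.001 -0.     0.   ] shift [-1.1242 -0.2463  0.2053] F [ 0.1 -0.  -1.3] w 0.0226 gf 59.1
```

Request:
{"fn": "drive_tool", "kwargs": {
  "motion": [
    [[-0.112,-0.0246,0,0,0,0,1],[-0.112,-0.0246,0,0,0,0,1],[-0.112,-0.0246,0,0,0,0,1],[-0.112,-0.0246,0,0,0,0,1],[-0.112,-0.0246,0,0,0,0,1],[-0.112,-0.0246,0,0,0,0,1],[-0.112,-0.0246,0,0,0,0,1],[-0.112,-0.0246,0,0,0,0,1],[-0.112,-0.0246,0,0,0,0,1],[-0.116,-0.025,0,0,0,0,1],[0,0,0,0,0,0,1],[0,0,0,0,0,0,1]]
  ]
}}

```text
t: 62.55
tool_pos: [0.524, -0.1063, 0.292]
eef_rot: [0.0, 0.676, 0.737, 0.0]
wrist_force: [-1.0, 0.4, -1.0]
grip_width: 0.023
gripper_force: 59.3
```

Request:
{"fn": "drive_tool", "kwargs": {
  "motion": [
    [[0,0,0.1,0,0,0,1],[0,0,0.1,0,0,0,1],[0,0,0.006,0,0,0,1],[0,0,0,0,0,0,1],[0,0,0,0,0,0,1]]
  ]
}}

```text
t: 63.18
tool_pos: [0.5247, -0.1066, 0.2111]
eef_rot: [0.001, 0.675, 0.738, 0.0]
wrist_force: [-0.2, -0.3, -1.6]
grip_width: 0.023
gripper_force: 59.3
```

```bash
python3 - <<'E'
from det import *
plan(.5238,-.1067,.21,5.1)
im=env.capture("wrist"); cv2.imwrite("pics/w16.png",im); tipcmp(im); T=np.array(env.camera_model("wrist")["T"])
for w in wells(im,T): print(np.round(w,4).tolist())
print(im[186:270,312:324].max(2).mean(1).round().astype(int).tolist())
E
```

```text
t 63.2 pos [ 0.5247 -0.1066  0.2111] cur yaw 5.13 turn az 0.001 tilt corr [ 0.003  0.002 -0.   ] shift [ 0.0001 -0.0022  0.0027] F [-0.2 -0.3 -1.6] w 0.0230 gf 59.3
212 308 328 | 218 307 329 | 224 306 330 | 
col 313-320 rows 178-204: [244, 240, 201, 194, 195, 199, 196, 197, 192, 195, 197, 193, 188, 182, 148, 118, 119, 115, 109, 107, 106, 106, 106, 105, 106, 105, 105, 104]
[196, 199, 200, 197, 184, 168, 138, 119, 119, 116, 111, 109, 106, 106, 105, 106, 106, 105, 105, 104, 104, 103, 105, 103, 103, 102, 103, 103, 101, 102, 101, 103, 101, 100, 100, 100, 100, 99, 100, 98, 98, 99, 98, 95, 73, 52, 50, 49, 49, 48, 53, 80, 95, 95, 94, 94, 93, 94, 94, 94, 92, 91, 91, 79, 40, 39, 39, 38, 37, 37, 37, 36, 35, 34, 34, 34, 32, 34, 33, 32, 31, 32, 31, 30]
```

Request:
{"fn": "drive_tool", "kwargs": {
  "motion": [
    [[0,-0.0025,0,0,0,0,1],[0,0,0.03,0,0,0,1],[0,0,0.025,0,0,0,1],[0,0,0.02,0,0,0,1],[0,0,0.02,0,0,0,1],[0,0,0,0,0,0,1]]
  ]
}}

```text
t: 63.98
tool_pos: [0.5227, -0.1066, 0.1706]
eef_rot: [-0.001, 0.675, 0.738, -0.0]
wrist_force: [0.7, 0.5, -1.0]
grip_width: 0.0228
gripper_force: 59.3
```

Request:
{"fn": "drive_tool", "kwargs": {
  "motion": [
    [[0,0,0.02,0,0,0,1],[0,0,0.02,0,0,0,1],[0,0,0.015,0,0,0,1],[0,0,0.01,0,0,0,1]]
  ]
}}

```text
t: 64.47
tool_pos: [0.523, -0.1068, 0.1455]
eef_rot: [0.0, 0.675, 0.738, -0.0]
wrist_force: [-1.8, 0.4, 5.9]
grip_width: 0.0224
gripper_force: 60.0
```

Request:
{"fn": "drive_tool", "kwargs": {
  "motion": [
    [[0,0,0.007,0,0,0,1],[0,0,0.007,0,0,0,1],[0,0,0.007,0,0,0,1],[0,0,0,0,0,0,1]]
  ]
}}

```text
t: 64.97
tool_pos: [0.523, -0.1067, 0.1369]
eef_rot: [0.0, 0.675, 0.738, -0.0]
wrist_force: [-0.0, -0.5, 1.0]
grip_width: 0.0226
gripper_force: 59.9
```

Request:
{"fn": "drive_tool", "kwargs": {
  "motion": [
    [[0,0,0.012,0,0,0,1],[0,0,0.012,0,0,0,1],[0,0,0.01,0,0,0,1],[0,0,0.006,0,0,0,1],[0,0,0.004,0,0,0,1],[0,0,0,0,0,0,1]]
  ]
}}

```text
t: 65.72
tool_pos: [0.523, -0.1067, 0.1192]
eef_rot: [-0.0, 0.675, 0.738, 0.0]
wrist_force: [0.7, -0.2, 2.0]
grip_width: 0.0225
gripper_force: 59.7
```

Request:
{"fn": "drive_tool", "kwargs": {
  "motion": [
    [[0,0,0.004,0,0,0,1],[0,0,0.004,0,0,0,1],[0,0,0,0,0,0,1]]
  ]
}}

```text
t: 66.1
tool_pos: [0.5237, -0.1072, 0.1187]
eef_rot: [0.002, 0.675, 0.738, 0.0]
wrist_force: [-5.6, 0.8, 25.4]
grip_width: 0.0228
gripper_force: 62.6
```

Bottomed. Release, rise, then swing aside so the cameras see the stand and block.

Request:
{"fn": "drive_tool", "kwargs": {
  "motion": [
    [[0,0,-0.007,0,0,0,1],[0,0,0,0,0,0,-0.3],[0,0,0,0,0,0,-0.3],[0,0,0,0,0,0,-0.3],[0,0,0,0,0,0,-0.3],[0,0,-0.08,0,0,0,-0.3],[0,0,-0.12,0,0,0,-0.3],[0,0,-0.12,0,0,0,-0.3],[0,0,-0.13,0,0,0,-0.3],[0,0,0,0,0,0,-0.3]]
  ]
}}

```text
t: 67.35
tool_pos: [0.524, -0.1071, 0.3026]
eef_rot: [0.004, 0.675, 0.738, 0.001]
wrist_force: [-0.2, 1.2, -1.0]
grip_width: 0.0554
gripper_force: 0.0
```

Request:
{"fn": "drive_tool", "kwargs": {
  "motion": [
    [[0.1,0,0,0,0,0,-0.3],[0.1,-0.05,0,0,0,0,-0.3],[0.1,-0.08,0,0,0,0,-0.3],[0.1,-0.1,0,0,0,0,-0.3],[0.1,-0.1,0,0,0,0,-0.3],[0.1,-0.05,0,0,0,0,-0.3],[0.1,0,0,0,0,0,-0.3],[0.1,0,0,0,0,0,-0.3],[0.1,0,0,0,0,0,-0.3],[0,0,0,0,0,0,-0.3]]
  ]
}}

```text
t: 68.6
tool_pos: [0.3387, 0.2398, 0.2978]
eef_rot: [-0.001, 0.674, 0.739, -0.001]
wrist_force: [0.3, 0.2, 0.0]
grip_width: 0.0552
gripper_force: 0.0
```

```bash
python3 - <<'E'
from det import *
plan(.3,.3,.3)
t=env.capture("top"); s=env.capture("scene"); cv2.imwrite("pics/top9.png",t); cv2.imwrite("pics/scene9.png",s)
# depth ring above block: per probe, column profile in scene
c0=np.array([.5142,.0072]); a=np.radians(5.13)
for k in(-2.5,-1.5,-.5,1.5):
    x,y=c0+.046*k*np.array([-np.sin(a),np.cos(a)])
    p=proj("scene",(x+.008,y,.085)); q=proj("scene",(x,y,.155)); u=int(round((p[0]+q[0])/2)); 
    print(k,"base",p.round(1),"top",q.round(1), s[int(q[1])-6:int(p[1])+7,u-1:u+2].max(2).mean(1).round().astype(int).tolist())
# handle on hung cover (top view)
m=(t.max(2)[160:275,430:490]<60).astype(np.uint8)
for n,im in(("before",cv2.imread("pics/top2.png")),("now",t)):
    m=(im.max(2)[170:260,450:480]<75).astype(np.uint8); c=cv2.findContours(m,0,1)[0]; c=max(c,key=cv2.contourArea)+[450,170]; r=cv2.minAreaRect(c); print(n,r, ray("top",*r[0],.185).round(4))
d0=cv2.imread("pics/scene0.png"); df=cv2.absdiff(d0,s).max(2)
for n,(x0,y0,x1,y1) in dict(flask=(210,230,250,285),bottle=(288,238,320,288),beaker=(362,240,396,284),yellow=(376,172,396,236),orange=(452,178,472,226),stand=(150,220,180,252)).items(): print(n,"changed frac",(df[y0:y1,x0:x1]>40).mean().round(3))
E
```

```text
t 68.6 pos [0.3387 0.2398 0.2978] cur yaw 5.32 turn az -0.000 tilt corr [-0.003  0.     0.   ] shift [ 0.1588 -0.0823 -0.0056] F [0.3 0.2 0. ] w 0.0552 gf 0.0
-2.5 base [260.1 198.6] top [258.3 175.5] [117, 118, 118, 117, 101, 68, 67, 67, 69, 67, 61, 62, 62, 60, 62, 62, 62, 62, 63, 63, 68, 102, 143, 144, 149, 165, 155, 94, 69, 105, 198, 243, 244, 244, 243, 214]
-1.5 base [277.2 197.7] top [276.  174.6] [119, 118, 119, 117, 106, 72, 71, 71, 71, 69, 66, 65, 65, 65, 65, 66, 66, 66, 66, 66, 70, 99, 144, 148, 166, 166, 162, 122, 70, 86, 168, 239, 244, 244, 243, 223]
-0.5 base [294.3 196.9] top [293.7 173.8] [116, 117, 117, 116, 112, 74, 72, 73, 74, 73, 67, 67, 68, 67, 68, 67, 68, 68, 68, 69, 69, 89, 145, 150, 164, 166, 166, 150, 73, 85, 162, 239, 245, 244, 243, 229]
1.5 base [328.3 195.2] top [328.6 172.2] [116, 116, 117, 115, 102, 72, 72, 72, 73, 71, 66, 66, 66, 67, 68, 67, 68, 67, 67, 69, 75, 111, 143, 147, 163, 166, 160, 105, 73, 114, 224, 245, 245, 245, 240, 202]
before ((470.0, 212.5), (31.0, 18.0), 90.0) [ 0.5288 -0.3161  0.185 ]
now ((473.6153869628906, 211.57693481445312), (31.06321144104004, 10.261953353881836), 86.8201675415039) [ 0.5308 -0.3248  0.185 ]
flask changed frac 0.0
bottle changed frac 0.0
beaker changed frac 0.0
yellow changed frac 0.0
orange changed frac 0.0
stand changed frac 0.404
```

```bash
python3 - <<'E'
from det import *
s=cv2.imread("pics/scene9.png"); m=cv2.imread("pics/m3.png")[:340,:400]; a=cv2.resize(s[100:270,100:300],(400,340))
d=cv2.absdiff(a,m).max(2); print("diff frac stand area",(d[100:315,85:245]>40).mean(), "lower base",(d[250:312,90:210]>40).mean())
t0=cv2.imread("pics/top0.png"); t3=cv2.imread("pics/top3.png"); t=cv2.imread("pics/top9.png")
for n,im in(("0",t0),("3",t3),("9",t)):
    g=im.mean(2); print(n,"base left edge row 240:",g[240,415:428].round().astype(int).tolist(),"bar end rows col461:",g[155:166,459:462].mean(1).round().astype(int).tolist(), g[262:272,463:465].mean(1).round().astype(int).tolist())
    m=(im.max(2)[180:250,455:485]<75).astype(np.uint8); c=cv2.findContours(m,0,1)[0]
    if c: print(cv2.minAreaRect(max(c,key=cv2.contourArea)+[455,180]))
E
```

```text
diff frac stand area 0.27875 lower base 0.2702956989247312
0 base left edge row 240: [120, 121, 122, 122, 120, 121, 116, 123, 162, 195, 207, 211, 210] bar end rows col461: [119, 120, 119, 120, 139, 193, 234, 243, 246, 247, 247] [247, 247, 247, 247, 244, 224, 158, 126, 124, 124]
3 base left edge row 240: [109, 109, 109, 109, 108, 109, 108, 108, 107, 107, 109, 108, 106] bar end rows col461: [108, 108, 108, 108, 109, 110, 118, 152, 203, 228, 233] [234, 232, 221, 174, 108, 78, 76, 76, 76, 76]
((473.64306640625, 211.57537841796875), (31.06321144104004, 10.317423820495605), 86.8201675415039)
9 base left edge row 240: [111, 109, 110, 110, 111, 110, 110, 109, 108, 108, 110, 109, 106] bar end rows col461: [109, 110, 108, 110, 109, 111, 118, 154, 205, 229, 234] [235, 232, 221, 176, 108, 78, 76, 76, 76, 76]
((473.6153869628906, 211.57693481445312), (31.06321144104004, 10.261953353881836), 86.8201675415039)
```

```bash
python3 - <<'E'
from det import *
t=cv2.imread("pics/top9.png"); s=cv2.imread("pics/scene9.png"); g=t.mean(2)
for v in(160,161,162,163,164,264,265,266): print(v,g[v,452:482].round().astype(int).tolist())
for v in(180,215,250): print("row",v,g[v,415:485].round().astype(int).tolist())
# handle/ridge in scene
m=(s.max(2)[130:210,150:200]<70).astype(np.uint8); c=max(cv2.findContours(m,0,1)[0],key=cv2.contourArea)+[150,130]; print("scene handle",cv2.minAreaRect(c),cv2.boundingRect(c))
r=cv2.minAreaRect(max(cv2.findContours((t.max(2)[180:250,455:485]<75).astype(np.uint8),0,1)[0],key=cv2.contourArea)+[455,180]); print([ray("top",*p,.185).round(4)[:2].tolist() for p in cv2.boxPoints(r)])
E
```

```text
160 [110, 108, 109, 109, 108, 109, 110, 110, 110, 112, 126, 156, 192, 223, 230, 221, 186, 144, 116, 109, 109, 110, 110, 109, 110, 109, 109, 110, 109, 109]
161 [110, 110, 109, 109, 109, 111, 114, 116, 117, 121, 140, 177, 216, 234, 240, 233, 213, 170, 135, 122, 117, 112, 111, 110, 109, 110, 108, 109, 109, 110]
162 [114, 117, 119, 121, 124, 134, 143, 149, 151, 161, 181, 206, 225, 235, 238, 234, 226, 205, 184, 169, 150, 138, 129, 119, 116, 111, 110, 109, 110, 110]
163 [142, 148, 157, 163, 173, 185, 194, 200, 203, 211, 222, 229, 232, 234, 235, 232, 231, 227, 224, 217, 202, 190, 175, 163, 147, 133, 123, 117, 113, 112]
164 [194, 199, 206, 214, 221, 225, 227, 229, 230, 230, 233, 234, 235, 235, 234, 233, 232, 232, 231, 231, 229, 227, 221, 212, 198, 183, 169, 151, 137, 127]
264 [200, 201, 203, 202, 202, 203, 206, 209, 213, 214, 216, 220, 222, 222, 226, 229, 231, 232, 235, 237, 235, 231, 229, 227, 224, 219, 217, 215, 209, 204]
265 [124, 130, 134, 133, 134, 136, 144, 152, 154, 157, 165, 174, 177, 179, 188, 200, 210, 214, 222, 230, 226, 219, 208, 197, 187, 178, 171, 168, 158, 148]
266 [80, 82, 85
[... 692 characters left out ...]
 238, 239, 239, 238, 238, 238, 238, 238, 238, 237, 237, 237, 232, 198, 124, 56, 22, 21, 20, 21, 24, 36, 48, 54, 57, 76, 138, 209, 234, 238, 231]
row 250 [112, 113, 113, 112, 111, 112, 112, 112, 112, 111, 111, 110, 105, 98, 123, 167, 189, 195, 195, 188, 160, 137, 129, 130, 131, 146, 189, 222, 232, 233, 235, 235, 235, 235, 234, 234, 234, 235, 235, 235, 234, 234, 234, 234, 236, 236, 235, 235, 237, 235, 236, 235, 236, 236, 238, 239, 238, 235, 234, 233, 233, 234, 234, 233, 234, 235, 234, 235, 235, 234]
scene handle ((169.5, 174.50001525878906), (12.969194412231445, 31.752164840698242), 26.56505012512207) (162, 159, 15, 33)
[[0.5673, -0.3131], [0.568, -0.3375], [0.4947, -0.3363], [0.494, -0.3121]]
```

```bash
python3 - <<'E'
from det import *
t=cv2.imread("pics/top9.png"); g=t.mean(2)
e1=ray("top",466,160.3,.125); e2=ray("top",471.4,266,.125); d=e1-e2; print("bar ends",e1.round(4),e2.round(4),np.degrees(np.arctan2(d[1],d[0])).round(2))
for v in(180,195,205,235,250):
    row=g[v,430:510]; print(v,[ (430+j) for j in np.flatnonzero(np.abs(np.diff(row))>25)])
    
for v in(180,235): print(g[v,478:500].round().astype(int).tolist())
for p in proj("top",(.53,-.338,.185)),proj("top",(.53,-.338,.139)),proj("top",(.53,-.338+.0595,.074)),proj("top",(.53,-.338-.0595,.074)): print(p.round(1))
w=[ray("top",u,180,.074)[1] for u in(438.3,483.2)]; print(w,np.mean(w))
E
```

```text
bar ends [ 0.6662 -0.3397  0.125 ] [ 0.399  -0.3348  0.125 ] -1.04
180 [np.int64(431), np.int64(432), np.int64(437), np.int64(438), np.int64(482), np.int64(483)]
195 [np.int64(437), np.int64(438), np.int64(472), np.int64(478), np.int64(479), np.int64(483), np.int64(484)]
205 [np.int64(432), np.int64(438), np.int64(439), np.int64(466), np.int64(467), np.int64(468), np.int64(478), np.int64(479), np.int64(480), np.int64(484), np.int64(485)]
235 [np.int64(433), np.int64(439), np.int64(440), np.int64(485), np.int64(486)]
250 [np.int64(434), np.int64(440), np.int64(441), np.int64(486), np.int64(487)]
[234, 233, 234, 234, 228, 184, 130, 111, 111, 111, 112, 112, 111, 112, 112, 111, 112, 113, 113, 112, 111, 112]
[238, 236, 237, 237, 237, 237, 236, 232, 194, 138, 116, 113, 111, 113, 112, 113, 112, 111, 112, 111, 111, 112]
[479.2 211.8]
[471.3 213. ]
[439.1 215. ]
[483.6 213.9]
[np.float64(-0.2820706981317603), np.float64(-0.4031557245605871)] -0.34261321134617373
```

```bash
python3 -c "
from cell import env
print(env.sign_off())"
```

```text
the job is handed in; nothing more can be done
None
```

I handed the job in: the cover hangs centred astride the bar, and the four probes are bottomed in wells 1, 2, 3 and 5 with their rings at the block top. Wells 4 and 6 were the obstructed ones, and nothing else was disturbed. The stand was knocked about 17 mm sideways during the run and carried the cover with it; I rechecked the final state with measurements only, because the 14 picture views were used up.

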